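Clamp a sample bottle in the inclined rotary mixer

ROBOT

A 7-joint arm with a two-finger parallel gripper is mounted at the origin on a cart in front of the work surface, level with it; the furniture and walls round the work are solid. World frame = base frame: x ahead of the robot, y to its left, z up, the work surface at z = 0. Lengths are in m, angles in degrees, forces in N, time in s.
With the tool pointing down it reaches from about 0.4 to 0.925 m from the base axis. Payload 4.1 kg.
Tool frame: the origin (TCP) lies midway between the tips of the shut fingers; the grasp point (between the pads) lies 19 mm behind it; z points along the fingers, y is the direction in which the jaws open and shut (so a half turn about z gives the same grasp; the last joint's range is limited). The gripper opens to 85 mm and grips with 20 to 120 N. Pads are 22 mm wide; open, the fingers measure 114 mm over their backs; the gripper's body (76 mm by 85 mm) begins 54 mm behind the grasp point. The pads swing forward as they close: fully open they stand 13 mm farther back than shut.
Start: joints at [-70.989, 22.827, 2.584, 88.041, -1.071, 69.15, -2.905], TCP at [0.271, 0.591, 0.207] pointing down, gripper open.
Joint ranges: [-161.44, 161.44], [-28.35, 127.94], [-78.24, 83.42], [0, 140.83], [-78.03, 258.03], [13.02, 114.36], [-168.23, 168.23]. Speed limits (degrees/s): [147.25, 147.25, 180, 180, 180, 180, 180].

INTERFACE

Orientations are given as a 3x3 rotation matrix whose columns are the frame's x, y, z axes.
In Python, from plant import monitor, imaging, arm gives the robot as it stands.
- The arm moves only by the tool step_arm, never from a script. Its argument "plan" is a list of rows, each an object of numbers: "ax", "ay", "az": the turn, a rotation vector about the tool's x, y, z in rad; "x", "y", "z": the shift along the tool's x, y, z in m; "fingers": the opening, from 0 (shut) to 1 (fully open). In form: [{"ax": .., "ay": .., "az": .., "x": .., "y": .., "z": .., "fingers": ..}, ...]. A call has 1 to 12 rows; each row is the pose to reach, as a shift and turn from the pose commanded when the call began, along the tool's axes at that moment; what a row does not reach only later rows make up. A row lasts 1/10 s, in which the tool goes at most 50 mm and 8.59 degrees, less where a joint would pass 70% of its speed; a pose out of reach is approached as far as the arm can. A call with a gripper value outside its range is refused whole. The fingers move at their own pace and stop on an object; the grip force is fixed at half the most. Time passes only in rows, so rows that repeat a pose let the fingers close. It gives the time, the measured TCP pose, the force and the opening at its end, in the units of the state.
- monitor.get_state(): the state, without advancing time (a new reading comes with each control period).
- imaging.snapshot(name): name is "scene" or "top" or "wrist"; returns a dict with "frame" (480x640x3 uint8, red, green, blue), "fov_y" (degrees; the focal length in pixels is half the picture's height over the tangent of half this angle, whatever the lens; pixels are square), "cx", "cy" (the principal point, pixels), "R" (3x3) and "t" (3): a world point X has camera coordinates R X + t; the wrist camera has in their place "tool_from_camera" (4x4, takes a point from camera to tool coordinates, whose origin is the TCP and whose axes are the flange's). Camera axes: x right, y down, z forward; pixel columns grow to the right and rows downward; lengths in m; the calibration is good to about 2 mm. A picture is of the moment at which its call begins: read the wrist's pose just before it. There is no depth.
- arm.job_done(): hands the job in, once; it reports no verdict.
The state is a dict: "time_s": time; "joints": joint angles; "joint_vel": joint speeds; "joint_torque": joint torques, N m; "eef_pos": TCP position; "eef_rot": TCP orientation; "ft_force": force on the tool from outside, world axes, zero at the start; "ft_torque": the same for the moment, N m; "gripper_width": finger opening in m.
Only numpy, scipy, OpenCV 4.12 (cv2) and the standard library are available. Lean on these libraries where they do the work, as an engineer would, in place of code of your own. Each camera call takes 0.05 s, during which the arm holds its last target. There are 200 camera calls.

TASK

Load the white sample bottle that stands on the worktop into the inclined rotary mixer: open the mixer's three-jaw chuck with the lever on its sleeve, set the bottle cap-up into the tilted chuck with its base down on the seat, then turn the lever clockwise until all three jaws grip the bottle firmly. Leave the beaker, the flask and the other things on the worktop where they are, and let go at the end.

Things in the scene. Friction and masses are not known exactly. Their poses are not given: they have to be found in the camera images.
- mixer: White wedge-shaped housing of the rotary mixer, fixed, 142 mm deep, 150 wide, 115 high, with the chuck on its sloping face, which looks up and towards the robot. Origin on the worktop under the housing; -x points to its low front edge (100 mm away, with dial and switch), z up.
- chuck: Three-jaw chuck of the mixer. Origin: middle of the flat seat for the bottle's base, about 125 mm above the worktop. z: the chuck's axis, out of the mouth, 25 degrees from vertical, leaning to the robot; +x up the slope, away from the robot; y to the robot's left. The jaws stand at 60, 180, 300 degrees from +x towards +y, 24 mm wide, 48 mm high, never beyond radius 60 mm.
- sleeve (a joint): Turn (rad) of the dark knurled ring (radius 62 mm) under the seat that drives all jaws: 0 open, 1.2 end stop; grows clockwise seen looking into the mouth (lever from robot's left to right). Friction 0.45 N m; stays as left. The pads leave a 58 mm circle at 0, 20 mm less per rad: the bottle enters below 0.5, is met at 0.58, firmly gripped from 0.85 on (lever force 5 N free, 9 N at 1.2).
- lever_grip (a point): Middle of the lever's grip: black round bar, 16 mm thick, parallel to the chuck's z, from z = -4 to 48 mm in the chuck's frame (this point: z = 25), on a flat crank (z = -26 to -12) from the sleeve, on the upper, far side of the chuck. At sleeve angle s it lies at chuck x = 95 cos(0.6 - s), y = 95 sin(0.6 - s) mm: 0.6 rad left of straight up the slope when open, as far right at 1.2.
- sample_bottle: Plain white plastic bottle with white ribbed screw cap, standing by itself on the worktop near the beaker and the flask (others like it are in the shaker's baskets: leave those). 120 mm high, 46.4 mm in diameter, straight-sided to 78 mm above its base, then shoulder and neck; about 0.16 kg. Origin: centre of its base; z towards the cap.
- glass_beaker: Clear glass beaker, 70 mm in diameter, 92 mm high, standing on the worktop; origin at the centre of its base. Not to be disturbed.
- bung_flask: Small clear conical flask with a black bung, 51 mm in diameter, 104 mm high, standing on the worktop; origin at the centre of its base. Not to be disturbed.
- tape: Roll of beige tape lying flat, 68 mm across, 19 mm high; origin under its centre. Not to be disturbed.
- marker: Dark marker pen, 128 mm long, 15 mm thick, lying on the worktop; origin under its middle. Not to be disturbed.
- pad0: White, very slippery plastic pad on the inner face of the jaw at 180 degrees (foot of the slope, nearest the robot): 24 mm wide, z = 12 to 46 mm above the seat, 8 mm thick, sprung: it gives up to 7 mm at 2000 N/m. Origin: a point on the chuck's axis at the seat when open, moving with the pad.
- pad1: The same for the jaw at 300 degrees (upper right as seen from the robot).
- pad2: The same for the jaw at 60 degrees (upper left as seen from the robot).
- timer: Small white bench timer with three buttons, 58 x 66 mm, 20 mm high, at the right of the worktop; origin under its centre. Not to be disturbed.
- forceps_pair: Steel forceps, 122 mm long, 10 mm high, lying at the right of the worktop; origin under its middle. Not to be disturbed.
- loose_cap: Loose white bottle cap, 23 mm across, 17 mm high, near the front edge of the worktop; origin under its centre. Not to be disturbed.
Things that resemble listed ones, but are neither listed nor needed, are in the scene too. What is shaped like the sample_bottle but blue or purple is not meant.

How it is judged (in metres and radians):
On the way, in this order (a step that is already met when the one before it is completed fails the run):
1. the chuck is opened wide enough for the bottle (value of joint sleeve below 0.5 rad), for 0.2 s.
2. the bottle stands in the chuck, its base on the seat (distance between sample_bottle and chuck below 0.015 m and angle between the z axis of sample_bottle and the z axis of chuck, either way round below 0.3 rad), for 0.2 s.
At the end, for the whole second after the job is handed in: The bottle stands at rest in the chuck, the centre of its base within 8 mm of the middle of the seat and its axis within 0.1 rad of the chuck's, and each of the three pads presses on it with more than 2 N (distance between sample_bottle and chuck below 0.008 m and angle between the z axis of sample_bottle and the z axis of chuck, either way round below 0.1 rad and contact force between each of pad0, pad1, pad2 and sample_bottle above 2 N and linear speed of sample_bottle below 0.02 m/s); the robot touches nothing.
It fails at once if one of the other things on the worktop is pushed more than 30 mm from where it stood (distance of any of glass_beaker, bung_flask, tape, marker, timer, forceps_pair, loose_cap from where it was at the start of the episode above 0.03 m).
It fails at once if the beaker or the flask is tipped (angle between any of glass_beaker, bung_flask's own z axis and vertical above 0.5 rad).
It also fails if it takes over 62 s, if anything falls off the work surface, if the arm or the gripper's body presses on something with over 40 N, if the wrist force passes 120 N, or if a joint passes its speed limit or range.

## Working session

There is one attempt and no reset: what is moved stays moved. The work goes in short steps, Python scripts to look and compute and a tool call to move; the robot and the scene stay as the last step left them, time stands still between calls to the robot, and variables do not carry over. Pictures are saved under pics/ and viewed, about 8 in all and at most 12, crops included, and the job is handed in when it is done.

Besides the shell and the picture viewer there is one more tool, called after "Emit:" by a JSON object that holds its "name" and its "arguments", one argument or row to a line. step_arm: Moves the arm, as the interface text tells. Its arguments: {"type":"object","properties":{"plan":{"type":"array"}},"required":["plan"]}

```bash
mkdir -p pics
cat > h.py <<'E'
import numpy as np, cv2
from plant import monitor, imaging, arm
def snap(n,f):
    s=monitor.get_state(); d=imaging.snapshot(n)
    cv2.imwrite('pics/'+f+'.png',d['frame'][:,:,::-1])
    np.save('pics/'+f+'.npy',dict(d=d,s=s),allow_pickle=True); return d,s
def load(f):
    o=np.load('pics/'+f+'.npy',allow_pickle=True).item(); return o['d'],o['s']
def RT(d,s):
    if 'R' in d: return np.array(d['R']),np.array(d['t'])
    T=np.array(d['tool_from_camera']); W=np.eye(4); W[:3,:3]=s['eef_rot']; W[:3,3]=s['eef_pos']
    C=np.linalg.inv(W@T); return C[:3,:3],C[:3,3]
def ray(d,s,u,v):
    R,t=RT(d,s); f=240/np.tan(np.radians(d['fov_y'])/2)
    r=R.T@np.array([(u-d['cx'])/f,(v-d['cy'])/f,1]); return -R.T@t, r/np.linalg.norm(r)
def onz(d,s,u,v,z):
    o,r=ray(d,s,u,v); return o+r*(z-o[2])/r[2]
def proj(d,s,X):
    R,t=RT(d,s); f=240/np.tan(np.radians(d['fov_y'])/2); p=R@np.asarray(X)+t
    return f*p[0]/p[2]+d['cx'],f*p[1]/p[2]+d['cy']
E
python3 - <<'E'
from h import *
a,s=snap('scene','s0'); b,_=snap('top','t0'); w,_=snap('wrist','w0')
for d in(a,b): print(d['fov_y'],d['cx'],d['cy'],-np.array(d['R']).T@d['t'],np.array(d['R'])[2])
print({k:np.round(v,3) for k,v in s.items()}); print(w['tool_from_camera'],w['fov_y'])
E
```

```text
55.656217443035885 322.988024112774 251.1524254031828 [-0.08425211 -0.73587839  0.78904897] [ 0.58218268  0.46940146 -0.66387167]
52.43609211963865 318.62664155077925 240.43285464379636 [ 0.36072427 -0.2656442   1.11928845] [ 0.12392506  0.02417279 -0.9919971 ]
{'time_s': np.float64(0.0), 'joints': array([-70.987,  22.873,   2.579,  88.113,  -1.07 ,  69.15 ,  -2.903]), 'joint_vel': array([-0.049,  0.019, -0.02 ,  0.083,  0.023,  0.038, -0.065]), 'joint_torque': array([-0.0000e+00, -4.7513e+01,  1.3640e+00, -2.5423e+01,  1.1000e-02,
        9.0000e-03, -0.0000e+00]), 'eef_pos': array([0.271, 0.59 , 0.206]), 'eef_rot': array([[-0.909,  0.417, -0.001],
       [ 0.417,  0.909, -0.002],
       [-0.   , -0.002, -1.   ]]), 'ft_force': array([-0.463, -0.199, -0.345]), 'ft_torque': array([ 0.026, -0.044, -0.053]), 'gripper_width': np.float64(0.085)}
[[-5.43645761e-04 -9.65980354e-01 -2.58614887e-01  6.46775124e-02]
 [ 9.99999708e-01 -6.64016561e-04  3.78096374e-04  1.74853548e-03]
 [-5.36958238e-04 -2.58614606e-01  9.65980433e-01 -1.67651830e-01]
 [ 0.00000000e+00  0.00000000e+00  0.00000000e+00  1.00000000e+00]] 65.19608651578618
```

View pics/s0.png

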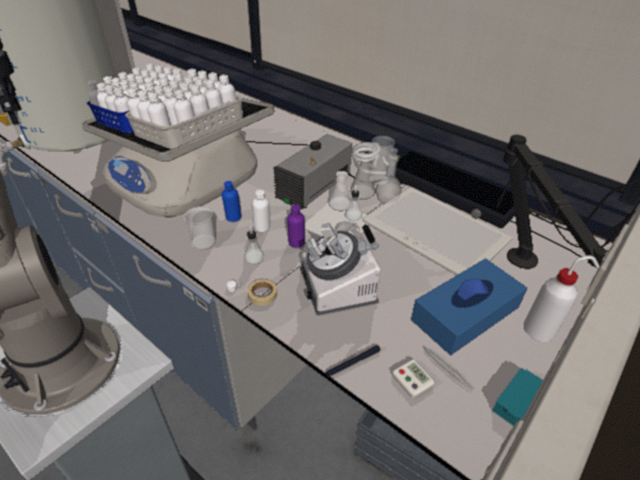

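View pics/t0.png

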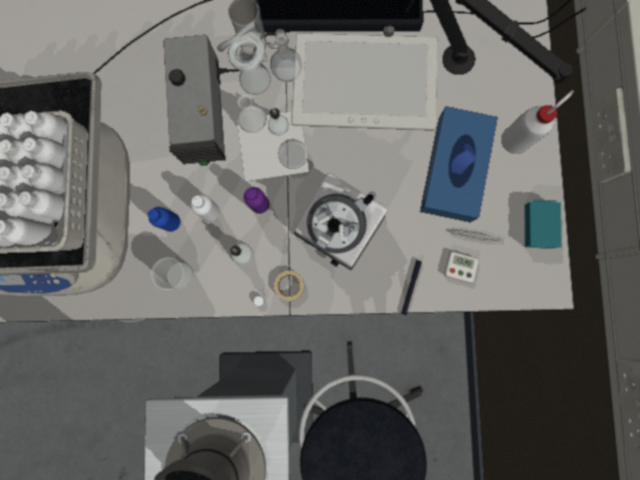

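The scene view shows the white bottle at (261,212), with blue at (232,200), purple at (296,226), the flask at (253,248) and the beaker at (202,228). The mixer is around (340,265), with a black lever near (368,233). In the top view the bottle is at (203,207), the chuck at (337,222) and the lever at (368,198).

Run:
```python
from h import *
a=cv2.imread('pics/s0.png')[180:320,180:400]; b=cv2.imread('pics/t0.png')[165:305,180:400]
a=cv2.resize(a,(440*1,280),interpolation=3)
c=np.vstack([cv2.resize(cv2.imread('pics/s0.png')[205:315,285:395],(600,600),interpolation=2)])
t=cv2.imread('pics/t0.png')[165:275,285:395]; 
m=np.hstack([cv2.resize(c,(400,400)),cv2.resize(t,(400,400),interpolation=2)])
t2=cv2.resize(cv2.imread('pics/t0.png')[170:220,130:280],(600,200),interpolation=2)
cv2.imwrite('pics/c0.png',np.vstack([m,np.pad(t2,((0,0),(0,200),(0,0)))]))
```

```text
(no output)
```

View pics/c0.png

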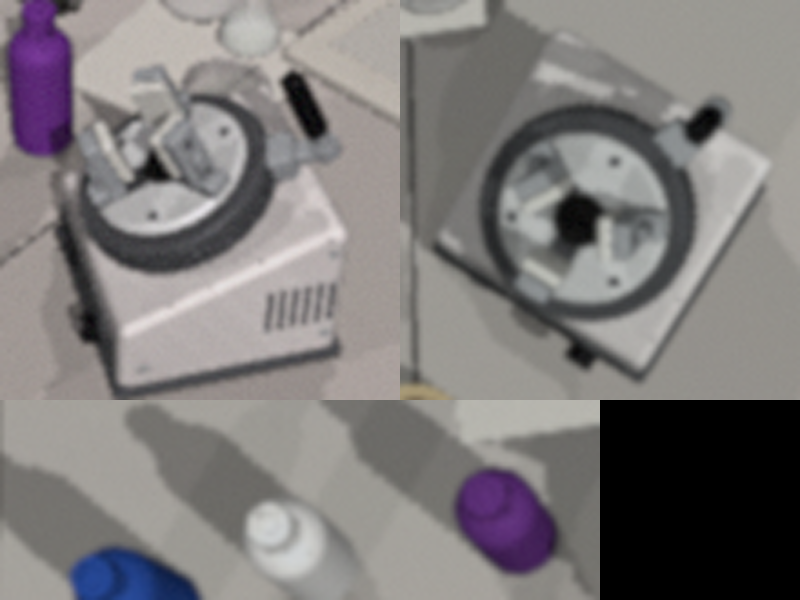

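```bash
cat >> h.py <<'E'
def tri(*rs):
    A=np.zeros((3,3));b=np.zeros(3)
    for o,r in rs:
        P=np.eye(3)-np.outer(r,r);A+=P;b+=P@o
    X=np.linalg.solve(A,b); return X,[np.linalg.norm((np.eye(3)-np.outer(r,r))@(X-o)) for o,r in rs]
E
python3 - <<'E'
from h import *
np.set_printoptions(precision=4,suppress=True)
a,s=load('s0'); b,_=load('t0'); k=110/400
S=lambda u,v: ray(a,s,285+u*k,205+v*k)
T=lambda u,v: ray(b,s,285+(u-400)*k,165+v*k)
for n,x,y in [('disc',(170,172),(585,213)),('levtop',(293,77),(716,102)),('levbot',(318,134),(692,138))]:
    print(n,*tri(S(*x),T(*y)))
p=[onz(b,s,285+(u-400)*k,165+v*k,0) for u,v in((438,245),(640,380))]
e=p[1]-p[0]; print('front edge',p,np.linalg.norm(e),'yaw',np.degrees(np.arctan2(e[0],-e[1]))*-1)
print('cap',onz(b,s,197.5,200.7,.12),tri(ray(b,s,197.5,200.7),ray(a,s,261,193)))
for n,u,v,z in [('purple',180+ (490-440)/1,0,0)]: pass
print('purple',onz(b,s,130+488/4,170+95/4,.12),'blue',onz(b,s,130+98/4,170+178/4,.12),'flask',onz(b,s,236,247,.1),'beaker',onz(b,s,170,274,.05))
E
```

```text
disc [ 0.5195 -0.2766  0.1136] [np.float64(0.0018480721227365211), np.float64(0.001848072122736396)]
levtop [ 0.5582 -0.3411  0.2008] [np.float64(0.008678537561514392), np.float64(0.008678537561514328)]
levbot [ 0.5594 -0.3434  0.1552] [np.float64(0.0074685515495556245), np.float64(0.007468551549555613)]
front edge [array([ 0.5209, -0.185 ,  0.    ]), array([ 0.4314, -0.3111,  0.    ])] 0.15460609436591308 yaw 35.36304904495142
cap [0.5766 0.0114 0.12  ] (array([0.5793, 0.014 , 0.1093]), [np.float64(0.0005286471353095393), np.float64(0.0005286471353095228)])
purple [ 0.5881 -0.1037  0.12  ] blue [0.5497 0.1021 0.12  ] flask [ 0.4788 -0.0657  0.1   ] beaker [0.4284 0.0908 0.05  ]
```

```bash
cat >> h.py <<'E'
from scipy.spatial.transform import Rotation as Ro
import json,os
np.set_printoptions(precision=4,suppress=True)
def chuck():
    c=dict(o=[0.517,-0.273,0.125],yaw=-35.4)
    if os.path.exists('chuck.json'): c=json.load(open('chuck.json'))
    y=np.radians(c['yaw']); a=np.radians(25)
    z=np.array([-np.sin(a)*np.cos(y),-np.sin(a)*np.sin(y),np.cos(a)]); yy=np.array([-np.sin(y),np.cos(y),0])
    return np.array(c['o']),np.column_stack([np.cross(yy,z),yy,z])
def delta(P,R,s=None):
    s=s or monitor.get_state(); R0=np.array(s['eef_rot'])
    return np.round(Ro.from_matrix(R0.T@R).as_rotvec(),3),np.round(R0.T@(np.array(P)-s['eef_pos']),4)
def toolR(phi):   # tool z into chuck, tool y = tangent (towards robot's left) at phi
    o,C=chuck(); z=-C[:,2]; y=C@[-np.sin(phi),np.cos(phi),0]; return np.column_stack([np.cross(y,z),y,z])
def cp(x,y,z): o,C=chuck(); return o+C@(np.array([x,y,z])/1000)
E
python3 - <<'E'
from h import *
print(delta([.45,.25,.40],monitor.get_state()['eef_rot']))
P=cp(20,0,130); print(P,delta(P,toolR(0)))
E
```

```text
(array([0., 0., 0.]), array([-0.3045, -0.2347, -0.1933]))
[ 0.487  -0.2517  0.2513] (array([ 0.039, -0.435,  0.185]), array([-0.5476, -0.6749, -0.0439]))
```

Emit:
{"name": "step_arm", "arguments": {
  "plan": [
    {"ax":0,"ay":0,"az":0,"x":-0.02,"y":-0.02,"z":-0.05,"fingers":0.35},
    {"x":-0.04,"y":-0.04,"z":-0.1,"ax":0,"ay":0,"az":0,"fingers":0.35},
    {"x":-0.3,"y":-0.23,"z":-0.19,"ax":0.01,"ay":-0.15,"az":0.06,"fingers":0.35},
    {"x":-0.3,"y":-0.23,"z":-0.19,"ax":0.01,"ay":-0.15,"az":0.06,"fingers":0.35},
    {"x":-0.3,"y":-0.23,"z":-0.19,"ax":0.01,"ay":-0.15,"az":0.06,"fingers":0.35},
    {"x":-0.3,"y":-0.23,"z":-0.19,"ax":0.01,"ay":-0.15,"az":0.06,"fingers":0.35},
    {"x":-0.3,"y":-0.23,"z":-0.19,"ax":0.01,"ay":-0.15,"az":0.06,"fingers":0.35},
    {"x":-0.3,"y":-0.23,"z":-0.19,"ax":0.01,"ay":-0.15,"az":0.06,"fingers":0.35},
    {"x":-0.3,"y":-0.23,"z":-0.19,"ax":0.01,"ay":-0.15,"az":0.06,"fingers":0.35},
    {"x":-0.3,"y":-0.23,"z":-0.19,"ax":0.01,"ay":-0.15,"az":0.06,"fingers":0.35},
    {"x":-0.54,"y":-0.6,"z":-0.1,"ax":0.04,"ay":-0.4,"az":0.18,"fingers":0.35},
    {"x":-0.54,"y":-0.6,"z":-0.1,"ax":0.04,"ay":-0.4,"az":0.18,"fingers":0.35}
  ]
}}

```text
time_s: 1.35
eef_pos: [0.4626, 0.1592, 0.3772]
eef_rot: [[-0.751, 0.577, 0.322], [0.529, 0.817, -0.229], [-0.395, -0.001, -0.919]]
ft_force: [-0.8, -0.6, -1.1]
gripper_width: 0.0299
```

Run:
```python
from h import *
s=monitor.get_state(); print(s['time_s'],s['joints'],s['eef_pos']); print(delta(cp(20,0,130),toolR(0)))
```

```text
1.35 [-56.8252  -6.4276  14.4766 104.1196  24.8918  78.0551   8.0714] [0.4626 0.1592 0.3772]
(array([-0.   , -0.03 ,  0.003]), array([-0.186 , -0.3214,  0.2176]))
```

Emit:
{"name": "step_arm", "arguments": {
  "plan": [
    {"ax":0,"ay":-0.03,"az":0,"x":-0.186,"y":-0.321,"z":0.218,"fingers":0.35},
    {"ax":0,"ay":-0.03,"az":0,"x":-0.186,"y":-0.321,"z":0.218,"fingers":0.35},
    {"ax":0,"ay":-0.03,"az":0,"x":-0.186,"y":-0.321,"z":0.218,"fingers":0.35},
    {"ax":0,"ay":-0.03,"az":0,"x":-0.186,"y":-0.321,"z":0.218,"fingers":0.35},
    {"ax":0,"ay":-0.03,"az":0,"x":-0.186,"y":-0.321,"z":0.218,"fingers":0.35},
    {"ax":0,"ay":-0.03,"az":0,"x":-0.186,"y":-0.321,"z":0.218,"fingers":0.35},
    {"ax":0,"ay":-0.03,"az":0,"x":-0.186,"y":-0.321,"z":0.218,"fingers":0.35},
    {"ax":0,"ay":-0.03,"az":0,"x":-0.186,"y":-0.321,"z":0.218,"fingers":0.35},
    {"ax":0,"ay":-0.03,"az":0,"x":-0.186,"y":-0.321,"z":0.218,"fingers":0.35},
    {"ax":0,"ay":-0.03,"az":0,"x":-0.186,"y":-0.321,"z":0.218,"fingers":0.35},
    {"ax":0,"ay":-0.03,"az":0,"x":-0.186,"y":-0.321,"z":0.218,"fingers":0.35},
    {"ax":0,"ay":-0.03,"az":0,"x":-0.186,"y":-0.321,"z":0.218,"fingers":0.35}
  ]
}}

```text
time_s: 2.55
eef_pos: [0.4872, -0.2491, 0.2503]
eef_rot: [[-0.745, 0.574, 0.341], [0.52, 0.819, -0.242], [-0.418, -0.003, -0.908]]
ft_force: [0.1, 1.2, -0.1]
gripper_width: 0.0297
```

Run:
```python
from h import *
d,s=snap('wrist','w1'); print(s['time_s'],s['joints'],s['joint_vel'].max() if hasattr(s['joint_vel'],'max') else s['joint_vel']); print(delta(cp(20,0,130),toolR(0)))
```

```text
2.55 [-46.8476 -12.8096  57.0558 119.841   28.3246  47.1758  50.9044] 0.234735620904417
(array([ 0.   , -0.005,  0.008]), array([-0.0015, -0.0023, -0.0003]))
```

View pics/w1.png

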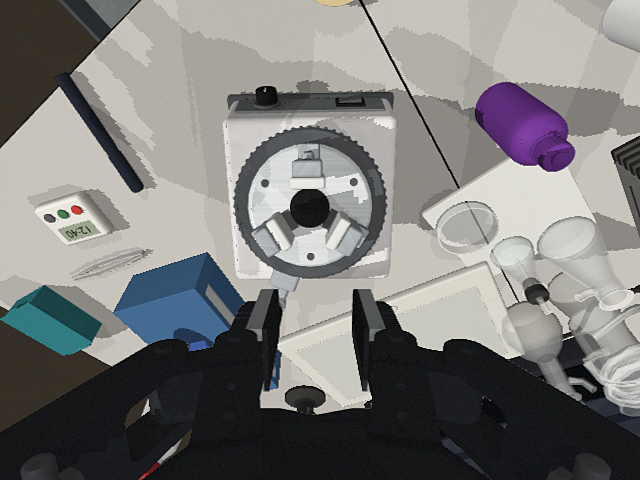

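Run:
```python
from h import *
d,s=load('w1'); o,C=chuck()
g=cv2.cvtColor(d['frame'],cv2.COLOR_RGB2GRAY)
def onpl(u,v,zc):
    q,r=ray(d,s,u,v); p=o+C[:,2]*zc; return C.T@(q+r*((p-q)@C[:,2])/(r@C[:,2])-o)*1000
H=[]
for u,v in((265,183),(354,182),(310,257)):
    w=255-g[v-6:v+7,u-6:u+7].astype(float); w=np.clip(w-np.median(w)-25,0,None)
    y,x=np.mgrid[-6:7,-6:7]; H.append((u+(w*x).sum()/w.sum(),v+(w*y).sum()/w.sum()))
print(H)
for z in(-.01,0):
    P=np.array([onpl(u,v,z) for u,v in H]); m=P.mean(0); print(z,P,m,np.linalg.norm(P-m,axis=1),np.degrees(np.arctan2(*(P-m)[:,1::-1].T)))
# outer ring
m=((g<110)&(np.hypot(np.mgrid[:480,:640][1]-310,np.mgrid[:480,:640][0]-202)<84)&(np.hypot(np.mgrid[:480,:640][1]-310,np.mgrid[:480,:640][0]-202)>50)).astype(np.uint8)
c=max(cv2.findContours(m,0,2)[0],key=cv2.contourArea); e=cv2.fitEllipse(cv2.convexHull(c)); print(e)
print(onpl(*e[0],-.005),onpl(e[0][0]+e[1][0]/2,e[0][1],-.005))
# lever crank and lever bar as expected
for sv in(.8,.9,1.,1.1):
    f=.6-sv; print(sv,[np.round(proj(d,s,cp(95*np.cos(f),95*np.sin(f),z)),0) for z in(-12,48)],np.round(proj(d,s,cp(75*np.cos(f),75*np.sin(f),-12)),0))
```

```text
[(np.float64(264.5558348294434), np.float64(182.7951526032316)), (np.float64(353.28963879938954), np.float64(181.52348651856877)), (np.float64(310.1418507235339), np.float64(256.0310357958873))]
-0.01 [[-17.7319 -37.2351 -10.    ]
 [-19.2216  34.7023 -10.    ]
 [ 43.8604  -0.0697 -10.    ]] [  2.3023  -0.8675 -10.    ] [41.5207 41.5751 41.5658] [-118.8495  121.1789    1.0997]
0 [[-18.6325 -35.9116  -0.    ]
 [-20.0738  33.6866  -0.    ]
 [ 40.957    0.0453  -0.    ]] [ 0.7502 -0.7266 -0.    ] [40.1706 40.2232 40.2142] [-118.8495  121.1789    1.0997]
((309.9178161621094, 201.63247680664062), (152.3154296875, 153.28126525878906), 125.26226806640625)
[-3.3498 -0.3371 -5.    ] [-3.7493 61.2143 -5.    ]
0.8 [array([289., 308.]), array([283., 342.])] [293. 288.]
0.9 [array([279., 306.]), array([271., 339.])] [285. 286.]
1.0 [array([268., 302.]), array([259., 335.])] [277. 283.]
1.1 [array([259., 298.]), array([247., 330.])] [269. 279.]
```

Run:
```python
from h import *
json.dump(dict(o=list(cp(.75,-.73,0)),yaw=-34.3),open('chuck.json','w'))
print(chuck())
f=-.32; L=lambda f,z: cp(95*np.cos(f),95*np.sin(f),z)
print(delta(L(f,75),toolR(f)),delta(L(f,5),toolR(f)))
```

```text
(array([ 0.5171, -0.274 ,  0.1253]), array([[ 0.7487,  0.5635, -0.3491],
       [-0.5107,  0.8261,  0.2382],
       [ 0.4226,  0.    ,  0.9063]]))
(array([-0.008, -0.003,  0.31 ]), array([-0.0729, -0.0326,  0.0546])) (array([-0.008, -0.003,  0.31 ]), array([-0.0733, -0.032 ,  0.1246]))
```

Emit:
{"name": "step_arm", "arguments": {
  "plan": [
    {"ax":-0.01,"ay":0,"az":0.31,"x":-0.073,"y":-0.032,"z":0.0,"fingers":0.35},
    {"ax":-0.01,"ay":0,"az":0.31,"x":-0.073,"y":-0.032,"z":0.03,"fingers":0.35},
    {"ax":-0.01,"ay":0,"az":0.31,"x":-0.073,"y":-0.032,"z":0.055,"fingers":0.35},
    {"ax":-0.01,"ay":0,"az":0.31,"x":-0.073,"y":-0.032,"z":0.055,"fingers":0.35},
    {"ax":-0.01,"ay":0,"az":0.31,"x":-0.073,"y":-0.032,"z":0.055,"fingers":0.35},
    {"ax":-0.01,"ay":0,"az":0.31,"x":-0.073,"y":-0.032,"z":0.055,"fingers":0.35}
  ]
}}

```text
time_s: 3.2
eef_pos: [0.5407, -0.3283, 0.2296]
eef_rot: [[-0.534, 0.772, 0.344], [0.747, 0.622, -0.236], [-0.396, 0.13, -0.909]]
ft_force: [-0.4, 0.8, -0.0]
gripper_width: 0.0302
```

Run:
```python
from h import *
d,s=snap('wrist','w2'); print(s['time_s'],s['joints']); 
f=-.32; L=lambda f,z: cp(95*np.cos(f),95*np.sin(f),z)
print(delta(L(f,75),toolR(f)),delta(L(f,5),toolR(f)))
c=d['frame'][180:480,120:520,::-1]; cv2.imwrite('pics/w2c.png',cv2.resize(c,(800,600)))
```

```text
3.2 [-33.0707  12.8288  67.0511 112.1778 -16.5173  38.8326  78.8637]
(array([-0.   , -0.004, -0.001]), array([ 0.0001,  0.0007, -0.0008])) (array([-0.   , -0.004, -0.001]), array([-0.0002,  0.0007,  0.0692]))
```

View pics/w2c.png

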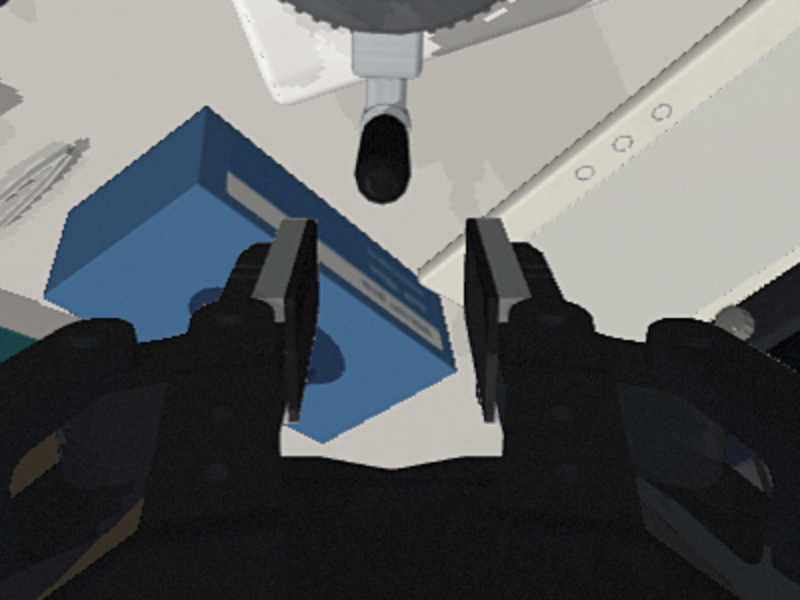

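The crop shows the lever bar top at (382,180), centred between the fingertips (x 318 and 466). Next I descend around it and sweep the arc.

Emit:
{"name": "step_arm", "arguments": {
  "plan": [
    {"ax":0,"ay":0,"az":0,"x":0,"y":0,"z":0.035,"fingers":0.35},
    {"ax":0,"ay":0,"az":0,"x":0,"y":0,"z":0.069,"fingers":0.35},
    {"ax":0,"ay":0,"az":0,"x":0,"y":0,"z":0.069,"fingers":0.35},
    {"ax":0,"ay":0,"az":-0.1,"x":0.0005,"y":0.0095,"z":0.069,"fingers":0.35},
    {"ax":0,"ay":0,"az":-0.2,"x":0.002,"y":0.019,"z":0.069,"fingers":0.35},
    {"ax":0,"ay":0,"az":-0.3,"x":0.004,"y":0.028,"z":0.069,"fingers":0.35},
    {"ax":0,"ay":0,"az":-0.4,"x":0.0075,"y":0.037,"z":0.069,"fingers":0.35},
    {"ax":0,"ay":0,"az":-0.5,"x":0.0115,"y":0.0455,"z":0.069,"fingers":0.35},
    {"ax":0,"ay":0,"az":-0.6,"x":0.0165,"y":0.0535,"z":0.069,"fingers":0.35},
    {"ax":0,"ay":0,"az":-0.7,"x":0.0225,"y":0.061,"z":0.069,"fingers":0.35},
    {"ax":0,"ay":0,"az":-0.82,"x":0.03,"y":0.0695,"z":0.069,"fingers":0.35},
    {"ax":0,"ay":0,"az":-0.82,"x":0.03,"y":0.0695,"z":0.069,"fingers":0.35}
  ]
}}

```text
time_s: 4.45
eef_pos: [0.6027, -0.2775, 0.1677]
eef_rot: [[-0.927, 0.134, 0.35], [0.052, 0.971, -0.234], [-0.371, -0.199, -0.907]]
ft_force: [-1.6, -0.2, 0.3]
gripper_width: 0.03
```

Run:
```python
from h import *
s=monitor.get_state(); print(s['time_s'],s['joints']); o,C=chuck(); p=C.T@(np.array(s['eef_pos'])-o)*1000; print(p,np.arctan2(p[1],p[0]),C.T@s['ft_force'])
```

```text
4.45 [-21.353   17.8229  46.4176 112.2107 -14.3051  31.4061 115.9098]
[83.7842 45.327   7.6504] 0.49590423455407695 [-0.9694 -1.0914  0.7868]
```

```bash
cat >> h.py <<'E'
def downR():
    o,C=chuck(); y=C[:,1]; z=np.array([0,0,-1.]); return np.column_stack([np.cross(y,z),y,z])
E
python3 - <<'E'
from h import *
print(delta([.577,.013,.25],downR()))
E
```

```text
(array([-0.105,  0.426,  0.493]), array([ 0.0086,  0.2622, -0.1517]))
```

Emit:
{"name": "step_arm", "arguments": {
  "plan": [
    {"ax":0,"ay":0,"az":0,"x":0,"y":0,"z":-0.05,"fingers":0.35},
    {"ax":0,"ay":0,"az":0,"x":0,"y":0,"z":-0.09,"fingers":0.35},
    {"ax":0,"ay":0,"az":0,"x":0,"y":0.0,"z":-0.11,"fingers":0.35},
    {"ax":-0.1,"ay":0.42,"az":0.49,"x":0.009,"y":0.262,"z":-0.17,"fingers":0.8},
    {"ax":-0.1,"ay":0.42,"az":0.49,"x":0.009,"y":0.262,"z":-0.17,"fingers":0.8},
    {"ax":-0.1,"ay":0.42,"az":0.49,"x":0.009,"y":0.262,"z":-0.15,"fingers":0.8},
    {"ax":-0.1,"ay":0.42,"az":0.49,"x":0.009,"y":0.262,"z":-0.15,"fingers":0.8},
    {"ax":-0.1,"ay":0.42,"az":0.49,"x":0.009,"y":0.262,"z":-0.15,"fingers":0.8},
    {"ax":-0.1,"ay":0.42,"az":0.49,"x":0.009,"y":0.262,"z":-0.15,"fingers":0.8},
    {"ax":-0.1,"ay":0.42,"az":0.49,"x":0.009,"y":0.262,"z":-0.15,"fingers":0.8},
    {"ax":-0.1,"ay":0.42,"az":0.49,"x":0.009,"y":0.262,"z":-0.15,"fingers":0.8},
    {"ax":-0.1,"ay":0.42,"az":0.49,"x":0.009,"y":0.262,"z":-0.15,"fingers":0.8}
  ]
}}

```text
time_s: 5.65
eef_pos: [0.5779, 0.0083, 0.2473]
eef_rot: [[-0.823, 0.567, 0.003], [0.567, 0.823, -0.008], [-0.007, -0.004, -1.0]]
ft_force: [1.1, 0.1, 0.5]
gripper_width: 0.0683
```

Run:
```python
from h import *
d,s=snap('wrist','w3'); a,_=snap('scene','s3'); t,_=snap('top','t3'); print(s['time_s'],s['joints'],s['eef_pos'],s['gripper_width'])
print(delta([.577,.013,.25],downR()))
w=cv2.resize(d['frame'],(533,400))[:,:,::-1]; r=np.vstack([cv2.resize(a['frame'][205:315,285:395,::-1],(266,266)),cv2.resize(t['frame'][165:275,285:395,::-1],(266,266))])
cv2.imwrite('pics/c3.png',np.hstack([np.pad(w,((0,132),(0,0),(0,0))),r]))
```

```text
5.65 [-45.8602  19.8528  52.3291  96.2304 -15.9843  71.7649  65.2533] [0.5779 0.0083 0.2473] 0.06826837754517197
(array([-0.005,  0.006, -0.004]), array([ 0.0031,  0.0027, -0.0034]))
```

View pics/c3.png

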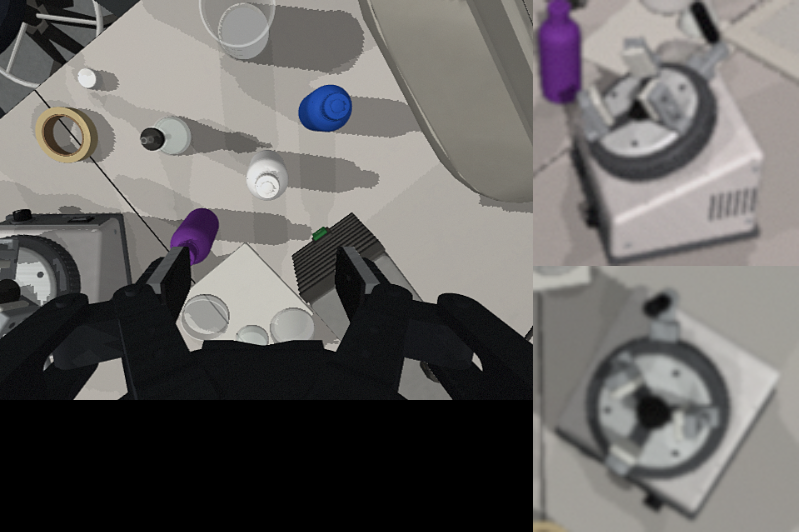

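Run:
```python
from h import *
d,s=load('w3'); print(onz(d,s,319.4,222.5,.12))
p=onz(d,s,319.4,222.5,.12)
for z in(0,.078,.12):print(z,proj(d,s,[p[0],p[1],z]))
f=d['frame'][170:260,270:370]; m=(f.min(2)>228).astype(np.uint8)
c=max(cv2.findContours(m,0,2)[0],key=cv2.contourArea); print(cv2.boundingRect(c),cv2.minEnclosingCircle(c))
q=lambda X:np.round(delta(X,downR())[1],4)
print(delta([p[0],p[1],.055],downR()))
cv2.imwrite('pics/b3.png',cv2.resize(f[:,:,::-1],(600,540),interpolation=2))
```

```text
[0.5766 0.015  0.12  ]
0 (np.float64(318.6525248635957), np.float64(200.37768068025872))
0.078 (np.float64(319.08063246533146), np.float64(213.047979139083))
0.12 (np.float64(319.4000000000013), np.float64(222.50000000000165))
(59, 57, 1, 1) ((59.0, 57.0), 9.999999747378752e-05)
(array([-0.005,  0.006, -0.004]), array([0.0057, 0.005 , 0.1916]))
```

View pics/b3.png

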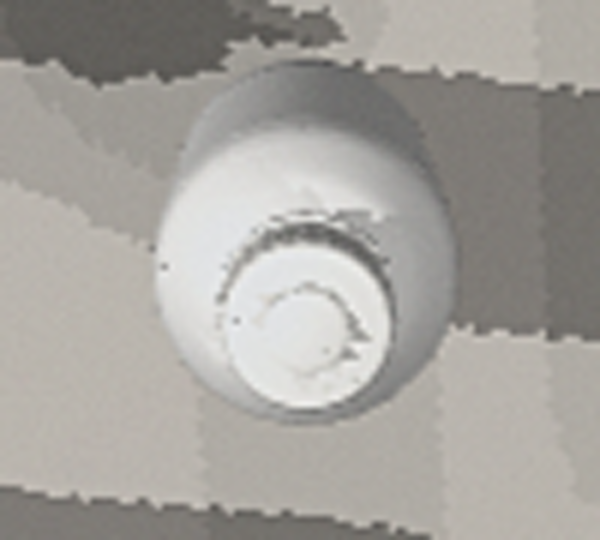

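The chuck is open: the lever bar points straight up in the top view, so s≈0. The cap's centre is at about (321.3,224.7) in the wrist image, and the fingers have clear space on both sides.

Emit:
{"name": "step_arm", "arguments": {
  "plan": [
    {"ax":-0.005,"ay":0.006,"az":-0.004,"x":0.004,"y":0.0065,"z":0.03,"fingers":0.8},
    {"ax":-0.005,"ay":0.006,"az":-0.004,"x":0.004,"y":0.0065,"z":0.07,"fingers":0.8},
    {"ax":-0.005,"ay":0.006,"az":-0.004,"x":0.004,"y":0.0065,"z":0.1,"fingers":0.8},
    {"ax":-0.005,"ay":0.006,"az":-0.004,"x":0.004,"y":0.0065,"z":0.1,"fingers":0.8},
    {"ax":-0.005,"ay":0.006,"az":-0.004,"x":0.004,"y":0.0065,"z":0.1,"fingers":0.8}
  ]
}}

```text
time_s: 6.3
eef_pos: [0.5791, 0.0167, 0.1467]
eef_rot: [[-0.827, 0.562, -0.0], [0.562, 0.827, -0.001], [-0.0, -0.001, -1.0]]
ft_force: [0.4, 0.2, 1.0]
gripper_width: 0.0684
```

Run:
```python
from h import *
o,_=load('w3'); d,s=load('w3'); p=onz(d,s,321.3,224.7,.12); print(p,monitor.get_state()['eef_pos'],delta([p[0],p[1],.055],downR()))
```

```text
[0.5789 0.0152 0.12  ] [0.5791 0.0167 0.1467] (array([-0.001,  0.   ,  0.001]), array([-0.0007, -0.0012,  0.0917]))
```

Emit:
{"name": "step_arm", "arguments": {
  "plan": [
    {"ax":0,"ay":0,"az":0,"x":0,"y":-0.001,"z":0.04,"fingers":0.8},
    {"ax":0,"ay":0,"az":0,"x":0,"y":-0.001,"z":0.075,"fingers":0.8},
    {"ax":0,"ay":0,"az":0,"x":0,"y":-0.001,"z":0.092,"fingers":0.8},
    {"ax":0,"ay":0,"az":0,"x":0,"y":-0.001,"z":0.092,"fingers":0.8},
    {"ax":0,"ay":0,"az":0,"x":0,"y":-0.001,"z":0.092,"fingers":0.4},
    {"ax":0,"ay":0,"az":0,"x":0,"y":-0.001,"z":0.092,"fingers":0.4},
    {"ax":0,"ay":0,"az":0,"x":0,"y":-0.001,"z":0.092,"fingers":0.3},
    {"ax":0,"ay":0,"az":0,"x":0,"y":-0.001,"z":0.092,"fingers":0.3},
    {"ax":0,"ay":0,"az":0,"x":0,"y":-0.001,"z":0.092,"fingers":0.3}
  ]
}}

```text
time_s: 7.2
eef_pos: [0.5804, 0.0161, 0.0569]
eef_rot: [[-0.827, 0.562, 0.004], [0.562, 0.827, 0.0], [-0.004, 0.002, -1.0]]
ft_force: [-0.7, -0.5, 5.4]
gripper_width: 0.0408
```

Run:
```python
from h import *
s=monitor.get_state();print(s['ft_force'],s['ft_torque'],s['gripper_width'],s['eef_pos'])
h=float(s['eef_pos'][2])
print(delta(cp(0,0,180),toolR(0)),delta(cp(0,0,h*1000+20),toolR(0)),h)
```

```text
[-0.6677 -0.4987  5.4475] [-0.1338  0.1538  0.0043] 0.04078004746593324 [0.5804 0.0161 0.0569]
(array([ 0.003, -0.433,  0.002]), array([-0.0353, -0.2749, -0.2321])) (array([ 0.003, -0.433,  0.002]), array([-0.0786, -0.2752, -0.1385])) 0.05688633606691498
```

Run:
```python
from h import *
d,s=snap('wrist','w4'); a,_=snap('scene','s4')
w=d['frame'][200:480,180:460,::-1]
cv2.imwrite('pics/c4.png',np.hstack([cv2.resize(w,(400,400)),cv2.resize(a['frame'][150:260,205:315,::-1],(400,400),interpolation=2)]))
```

```text
(no output)
```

View pics/c4.png

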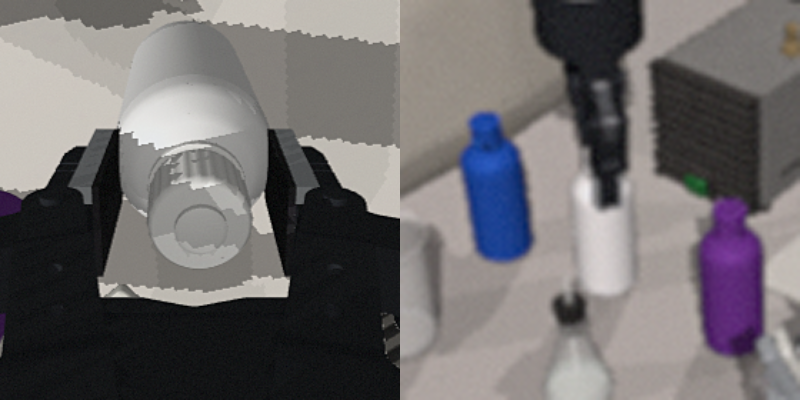

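The pads seem to sit on the shoulder: the width is 40.8 mm and there is an upward force. I'll reopen, go 7 mm lower and grip again.

Emit:
{"name": "step_arm", "arguments": {
  "plan": [
    {"ax":0,"ay":0,"az":0,"x":0,"y":0,"z":0,"fingers":0.75},
    {"ax":0,"ay":0,"az":0,"x":0,"y":0,"z":0,"fingers":0.75},
    {"ax":0,"ay":0,"az":0,"x":0,"y":0,"z":0,"fingers":0.75},
    {"ax":0,"ay":0,"az":0,"x":0,"y":0,"z":0.004,"fingers":0.75},
    {"ax":0,"ay":0,"az":0,"x":0,"y":0,"z":0.004,"fingers":0.75}
  ]
}}

```text
time_s: 7.8
eef_pos: [0.5776, 0.0169, 0.0493]
eef_rot: [[-0.828, 0.561, -0.002], [0.561, 0.828, -0.0], [0.001, -0.001, -1.0]]
ft_force: [0.5, -0.7, 0.9]
gripper_width: 0.0639
```

Emit:
{"name": "step_arm", "arguments": {
  "plan": [
    {"ax":0,"ay":0,"az":0,"x":0,"y":0,"z":0.001,"fingers":0.75},
    {"ax":0,"ay":0,"az":0,"x":0,"y":0,"z":0.001,"fingers":0.75}
  ]
}}

```text
time_s: 8.0
eef_pos: [0.578, 0.0167, 0.0487]
eef_rot: [[-0.828, 0.561, -0.001], [0.561, 0.828, -0.001], [0.001, -0.001, -1.0]]
ft_force: [-0.2, -0.2, 0.3]
gripper_width: 0.064
```

Run:
```python
from h import *
d,s=snap('wrist','w5');print(s['ft_force'],s['gripper_width'],s['eef_pos'],s['eef_rot'])
# bottle silhouette check: predicted cap centre / body if at p
p=[.5789,.0152]
for z in(0,.078,.103,.12): print(z,proj(d,s,[*p,z]))
f=d['frame'];cv2.imwrite('pics/c5.png',cv2.resize(f[200:480,140:500,::-1],(720,560)))
```

```text
[-0.2064 -0.1879  0.3263] 0.06399542627257523 [0.578  0.0167 0.0487] [[-0.8276  0.5613 -0.0011]
 [ 0.5613  0.8276 -0.0005]
 [ 0.0006 -0.0011 -1.    ]]
0 (np.float64(310.9854623055121), np.float64(260.3194791023858))
0.078 (np.float64(308.7904230176308), np.float64(317.3442006194597))
0.103 (np.float64(307.53430705763043), np.float64(349.9767203231547))
0.12 (np.float64(306.36584107348745), np.float64(380.3321894556618))
```

View pics/c5.png

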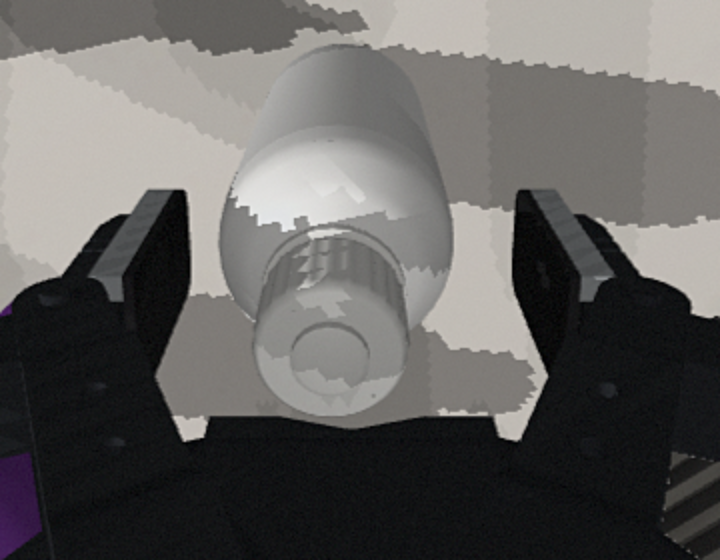

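Emit:
{"name": "step_arm", "arguments": {
  "plan": [
    {"ax":0,"ay":0,"az":0,"x":0.0,"y":-0.001,"z":0,"fingers":0.45},
    {"ax":0,"ay":0,"az":0,"x":0,"y":-0.001,"z":0,"fingers":0.45},
    {"ax":0,"ay":0,"az":0,"x":0,"y":-0.001,"z":0,"fingers":0.3},
    {"ax":0,"ay":0,"az":0,"x":0,"y":-0.001,"z":0,"fingers":0.3},
    {"ax":0,"ay":0,"az":0,"x":0,"y":-0.001,"z":0,"fingers":0.3},
    {"ax":0,"ay":0,"az":0,"x":0,"y":-0.001,"z":0,"fingers":0.3}
  ]
}}

```text
time_s: 8.65
eef_pos: [0.5778, 0.0154, 0.0496]
eef_rot: [[-0.827, 0.562, -0.0], [0.562, 0.827, -0.001], [-0.0, -0.001, -1.0]]
ft_force: [-0.1, -0.6, 5.9]
gripper_width: 0.0428
```

Emit:
{"name": "step_arm", "arguments": {
  "plan": [
    {"ax":0,"ay":0,"az":0,"x":0,"y":0,"z":0,"fingers":0.7},
    {"ax":0,"ay":0,"az":0,"x":0,"y":0,"z":0,"fingers":0.7},
    {"ax":0,"ay":0,"az":0,"x":0,"y":0,"z":-0.015,"fingers":0.7},
    {"ax":0,"ay":0,"az":0,"x":0,"y":0,"z":-0.034,"fingers":0.6},
    {"ax":0,"ay":0,"az":0,"x":0,"y":0,"z":-0.034,"fingers":0.5},
    {"ax":0,"ay":0,"az":0,"x":0,"y":0,"z":-0.034,"fingers":0.15},
    {"ax":0,"ay":0,"az":0,"x":0,"y":0,"z":-0.034,"fingers":0.15},
    {"ax":0,"ay":0,"az":0,"x":0,"y":0,"z":-0.034,"fingers":0.15},
    {"ax":0,"ay":0,"az":0,"x":0,"y":0,"z":-0.034,"fingers":0.15},
    {"ax":0,"ay":0,"az":0,"x":0,"y":0,"z":-0.034,"fingers":0.15}
  ]
}}

```text
time_s: 9.65
eef_pos: [0.5783, 0.0162, 0.0834]
eef_rot: [[-0.828, 0.561, 0.0], [0.561, 0.828, 0.0], [-0.0, 0.0, -1.0]]
ft_force: [-0.5, 0.2, 5.3]
gripper_width: 0.013
```

Run:
```python
from h import *
d,s=snap('wrist','w6');a,_=snap('scene','s6');print(s['ft_force'],s['gripper_width'],s['eef_pos'])
w=d['frame'][200:480,180:460,::-1]
cv2.imwrite('pics/c6.png',np.hstack([cv2.resize(w,(400,400)),cv2.resize(a['frame'][150:260,205:315,::-1],(400,400),interpolation=2)]))
```

```text
[-0.4994  0.2139  5.2534] 0.012983209311706153 [0.5783 0.0162 0.0834]
```

View pics/c6.png

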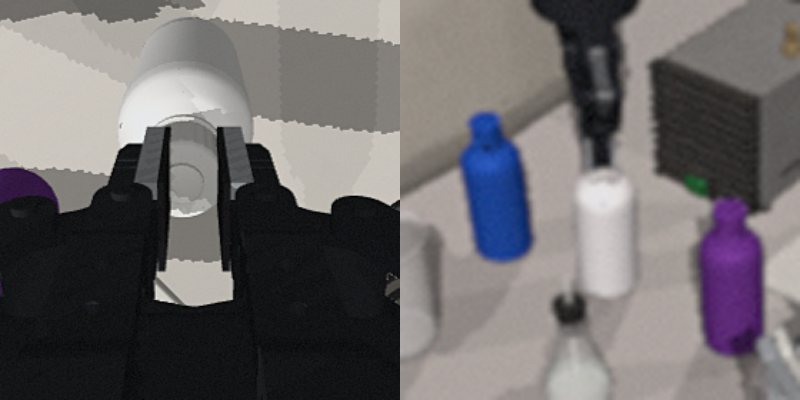

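The c6 picture shows the tips on top of the cap rather than beside it, so the real tips sit about 35 mm behind the reported TCP. I can therefore go much lower and will do it in stages, watching the force.

Emit:
{"name": "step_arm", "arguments": {
  "plan": [
    {"ax":0,"ay":0,"az":0,"x":0,"y":0,"z":-0.005,"fingers":0.7},
    {"ax":0,"ay":0,"az":0,"x":0,"y":0,"z":-0.005,"fingers":0.7},
    {"ax":0,"ay":0,"az":0,"x":0,"y":-0.001,"z":-0.005,"fingers":0.75},
    {"ax":0,"ay":0,"az":0,"x":0,"y":-0.001,"z":0.02,"fingers":0.75},
    {"ax":0,"ay":0,"az":0,"x":0,"y":-0.001,"z":0.033,"fingers":0.75},
    {"ax":0,"ay":0,"az":0,"x":0,"y":-0.001,"z":0.038,"fingers":0.75},
    {"ax":0,"ay":0,"az":0,"x":0,"y":-0.001,"z":0.042,"fingers":0.75},
    {"ax":0,"ay":0,"az":0,"x":0,"y":-0.001,"z":0.046,"fingers":0.75},
    {"ax":0,"ay":0,"az":0,"x":0,"y":-0.001,"z":0.046,"fingers":0.75}
  ]
}}

```text
time_s: 10.65
eef_pos: [0.577, 0.0151, 0.0369]
eef_rot: [[-0.828, 0.561, -0.001], [0.561, 0.828, -0.0], [0.0, -0.001, -1.0]]
ft_force: [-1.4, 1.1, 0.3]
gripper_width: 0.0637
```

No contact at z=0.037, where the stated geometry would already have pressed the cap, so the offset is confirmed. I'll go 10 mm lower and close.

Emit:
{"name": "step_arm", "arguments": {
  "plan": [
    {"ax":0,"ay":0,"az":0,"x":0,"y":0,"z":0.005,"fingers":0.75},
    {"ax":0,"ay":0,"az":0,"x":0,"y":0,"z":0.01,"fingers":0.75},
    {"ax":0,"ay":0,"az":0,"x":0,"y":0,"z":0.01,"fingers":0.75},
    {"ax":0,"ay":0,"az":0,"x":0,"y":0,"z":0.01,"fingers":0.4},
    {"ax":0,"ay":0,"az":0,"x":0,"y":0,"z":0.01,"fingers":0.4},
    {"ax":0,"ay":0,"az":0,"x":0,"y":0,"z":0.01,"fingers":0.4},
    {"ax":0,"ay":0,"az":0,"x":0,"y":0,"z":0.01,"fingers":0.4},
    {"ax":0,"ay":0,"az":0,"x":0,"y":0,"z":0.01,"fingers":0.4}
  ]
}}

```text
time_s: 11.45
eef_pos: [0.5772, 0.0148, 0.0273]
eef_rot: [[-0.828, 0.561, -0.0], [0.561, 0.828, -0.001], [-0.0, -0.001, -1.0]]
ft_force: [0.1, -0.7, 3.4]
gripper_width: 0.0445
```

Run:
```python
from h import *
s=monitor.get_state();print(s['ft_force'],s['gripper_width'],s['eef_pos'])
d,s=snap('wrist','w7');a,_=snap('scene','s7')
w=d['frame'][200:480,180:460,::-1]
cv2.imwrite('pics/c7.png',np.hstack([cv2.resize(w,(400,400)),cv2.resize(a['frame'][150:260,205:315,::-1],(400,400),interpolation=2)]))
```

```text
[ 0.1165 -0.665   3.3587] 0.044478168751307126 [0.5772 0.0148 0.0273]
```

Emit:
{"name": "step_arm", "arguments": {
  "plan": [
    {"ax":0,"ay":0,"az":0,"x":0,"y":0,"z":-0.01,"fingers":0.4},
    {"ax":0,"ay":0,"az":0,"x":0,"y":0,"z":-0.03,"fingers":0.4},
    {"ax":0,"ay":0,"az":0,"x":0,"y":0,"z":-0.06,"fingers":0.4},
    {"ax":0,"ay":0,"az":0,"x":0,"y":0,"z":-0.09,"fingers":0.4},
    {"ax":0,"ay":0,"az":0,"x":0,"y":0,"z":-0.09,"fingers":0.4},
    {"ax":0,"ay":0,"az":0,"x":0,"y":0,"z":-0.09,"fingers":0.4}
  ]
}}

```text
time_s: 12.15
eef_pos: [0.5769, 0.0157, 0.1171]
eef_rot: [[-0.828, 0.561, -0.0], [0.561, 0.828, 0.001], [0.001, 0.0, -1.0]]
ft_force: [-0.4, 0.0, -2.2]
gripper_width: 0.0448
```

Run:
```python
from h import *
s=monitor.get_state();print(s['ft_force'],s['gripper_width'],s['eef_pos'])
d,s=snap('wrist','w8');a,_=snap('scene','s8')
w=d['frame'][200:480,180:460,::-1]
cv2.imwrite('pics/c8.png',np.hstack([cv2.resize(w,(400,400)),cv2.resize(a['frame'][120:230,205:315,::-1],(400,400),interpolation=2)]))
print(proj(a,s,[.579,.0152,.085]),proj(a,s,[.579,.0152,.175]),'cap in wrist exp',proj(d,s,np.array(s['eef_pos'])+[0,0,.12-.0273]))
```

```text
[-0.4326  0.0337 -2.1738] 0.04481914329215726 [0.5769 0.0157 0.1171]
(np.float64(261.0318746422579), np.float64(200.51527110075668)) (np.float64(258.62122534612575), np.float64(171.19370341371945)) cap in wrist exp (np.float64(307.7292784365384), np.float64(428.6950764463085))
```

View pics/c8.png

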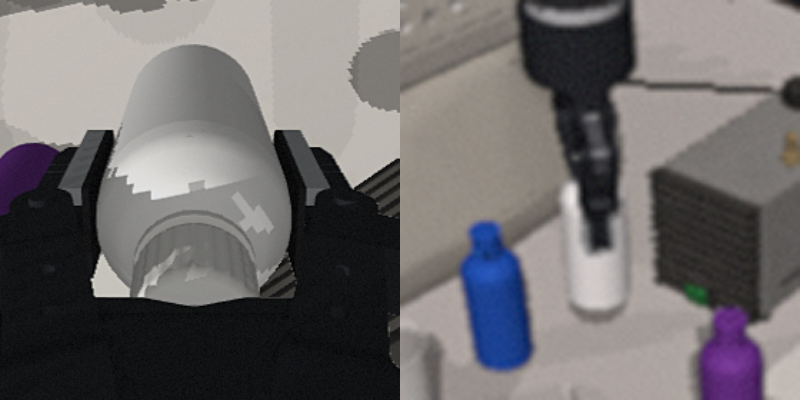

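Run:
```python
from h import *
print(cp(0,0,137),delta(cp(0,0,137),toolR(0)),delta(cp(0,0,60),toolR(0)))
```

```text
[ 0.4693 -0.2414  0.2495] (array([-0.001, -0.439,  0.004]), array([-0.0557, -0.2728, -0.1335])) (array([-0.001, -0.439,  0.004]), array([-0.0884, -0.2727, -0.0638]))
```

Emit:
{"name": "step_arm", "arguments": {
  "plan": [
    {"ax":0,"ay":0,"az":0,"x":0,"y":0,"z":-0.045,"fingers":0.4},
    {"ax":0,"ay":0,"az":0,"x":0,"y":0,"z":-0.09,"fingers":0.4},
    {"ax":0,"ay":-0.08,"az":0,"x":-0.005,"y":-0.04,"z":-0.12,"fingers":0.4},
    {"ax":0,"ay":-0.16,"az":0,"x":-0.015,"y":-0.08,"z":-0.135,"fingers":0.4},
    {"ax":0,"ay":-0.24,"az":0,"x":-0.025,"y":-0.12,"z":-0.134,"fingers":0.4},
    {"ax":0,"ay":-0.32,"az":0,"x":-0.035,"y":-0.16,"z":-0.134,"fingers":0.4},
    {"ax":0,"ay":-0.4,"az":0.002,"x":-0.045,"y":-0.2,"z":-0.134,"fingers":0.4},
    {"ax":0,"ay":-0.439,"az":0.004,"x":-0.055,"y":-0.24,"z":-0.134,"fingers":0.4},
    {"ax":0,"ay":-0.439,"az":0.004,"x":-0.056,"y":-0.273,"z":-0.134,"fingers":0.4},
    {"ax":0,"ay":-0.439,"az":0.004,"x":-0.056,"y":-0.273,"z":-0.134,"fingers":0.4},
    {"ax":0,"ay":-0.439,"az":0.004,"x":-0.056,"y":-0.273,"z":-0.134,"fingers":0.4}
  ]
}}

```text
time_s: 13.35
eef_pos: [0.469, -0.2423, 0.2499]
eef_rot: [[-0.747, 0.566, 0.349], [0.513, 0.825, -0.238], [-0.423, 0.001, -0.906]]
ft_force: [0.7, 0.5, -1.9]
gripper_width: 0.0448
```

Run:
```python
from h import *
s=monitor.get_state(); o,C=chuck()
print(s['time_s'],s['joints'],C.T@(np.array(s['eef_pos'])-o)*1000,delta(cp(0,0,137),toolR(0)),delta(cp(0,0,32),toolR(0)),C.T@s['ft_force'],s['gripper_width'])
d,s=snap('wrist','w9');a,_=snap('scene','s9');t,_=snap('top','t9')
r=np.vstack([cv2.resize(a['frame'][170:310,270:410,::-1],(300,300),interpolation=2),cv2.resize(t['frame'][155:295,265:405,::-1],(300,300),interpolation=2)])
cv2.imwrite('pics/c9.png',np.hstack([cv2.resize(d['frame'][40:440,160:480,::-1],(480,600)),r]))
```

```text
13.35 [-51.0121 -20.1882  56.1576 122.1367  36.7066  51.4826  43.4132] [  0.4396  -0.9707 137.2903] (array([-0.   ,  0.   , -0.003]), array([0.0004, 0.001 , 0.0003])) (array([-0.   ,  0.   , -0.003]), array([0.0005, 0.001 , 0.1053])) [-0.5021  0.7844 -1.8137] 0.04475513050451053
```

Emit:
{"name": "step_arm", "arguments": {
  "plan": [
    {"ax":0,"ay":0,"az":0,"x":0.001,"y":0.001,"z":0.03,"fingers":0.4},
    {"ax":0,"ay":0,"az":0,"x":0.001,"y":0.001,"z":0.055,"fingers":0.4},
    {"ax":0,"ay":0,"az":0,"x":0.001,"y":0.001,"z":0.065,"fingers":0.4},
    {"ax":0,"ay":0,"az":0,"x":0.001,"y":0.001,"z":0.075,"fingers":0.4},
    {"ax":0,"ay":0,"az":0,"x":0.001,"y":0.001,"z":0.085,"fingers":0.4},
    {"ax":0,"ay":0,"az":0,"x":0.001,"y":0.001,"z":0.095,"fingers":0.4},
    {"ax":0,"ay":0,"az":0,"x":0.001,"y":0.001,"z":0.102,"fingers":0.4},
    {"ax":0,"ay":0,"az":0,"x":0.001,"y":0.001,"z":0.105,"fingers":0.4},
    {"ax":0,"ay":0,"az":0,"x":0.001,"y":0.001,"z":0.105,"fingers":0.4}
  ]
}}

```text
time_s: 14.4
eef_pos: [0.5058, -0.2645, 0.1571]
eef_rot: [[-0.748, 0.563, 0.352], [0.51, 0.826, -0.239], [-0.425, 0.0, -0.905]]
ft_force: [-1.3, -0.4, -2.3]
gripper_width: 0.0448
```

Run:
```python
from h import *
s=monitor.get_state(); o,C=chuck()
print(s['time_s'],C.T@(np.array(s['eef_pos'])-o)*1000,C.T@s['ft_force'],s['gripper_width'])
```

```text
14.4 [ 0.1175  1.511  35.0612] [-1.7187 -1.088  -1.7775] 0.04478987897811556
```

Emit:
{"name": "step_arm", "arguments": {
  "plan": [
    {"ax":0,"ay":0,"az":0,"x":0,"y":-0.001,"z":0.002,"fingers":0.4},
    {"ax":0,"ay":0,"az":0,"x":0,"y":-0.001,"z":0.003,"fingers":0.4},
    {"ax":0,"ay":0,"az":0,"x":0,"y":-0.001,"z":0.004,"fingers":0.4},
    {"ax":0,"ay":0,"az":0,"x":0,"y":-0.001,"z":0.004,"fingers":0.4}
  ]
}}

```text
time_s: 14.8
eef_pos: [0.5039, -0.2664, 0.1556]
eef_rot: [[-0.746, 0.565, 0.352], [0.511, 0.825, -0.241], [-0.427, 0.0, -0.904]]
ft_force: [0.3, -0.6, -2.0]
gripper_width: 0.0445
```

Run:
```python
from h import *
s=monitor.get_state(); o,C=chuck()
print(s['time_s'],C.T@(np.array(s['eef_pos'])-o)*1000,C.T@s['ft_force'],s['gripper_width'])
```

```text
14.8 [-0.9636 -1.2407 33.897 ] [-0.2575 -0.3406 -2.0519] 0.044506709124285546
```

Emit:
{"name": "step_arm", "arguments": {
  "plan": [
    {"ax":0,"ay":0,"az":0,"x":0,"y":0.0,"z":0.002,"fingers":0.4},
    {"ax":0,"ay":0,"az":0,"x":0,"y":0.0,"z":0.003,"fingers":0.4},
    {"ax":0,"ay":0,"az":0,"x":0,"y":0.0,"z":0.003,"fingers":0.4}
  ]
}}

```text
time_s: 15.1
eef_pos: [0.5033, -0.266, 0.1544]
eef_rot: [[-0.746, 0.564, 0.353], [0.51, 0.826, -0.24], [-0.427, 0.001, -0.904]]
ft_force: [0.3, 0.7, -2.0]
gripper_width: 0.0447
```

Run:
```python
from h import *
s=monitor.get_state(); o,C=chuck()
print(s['time_s'],C.T@(np.array(s['eef_pos'])-o)*1000,C.T@s['ft_force'],s['gripper_width'])
```

```text
15.1 [-2.1689 -1.1768 33.0812] [-0.9659  0.8085 -1.7634] 0.04465492708365907
```

Run:
```python
from h import *
s=monitor.get_state(); print(s['joints'],s['joint_torque'],s['ft_torque'],delta(cp(0,0,28),toolR(0)))
```

```text
[-79.0733 -28.2928  83.3615 125.2261  57.2152  47.4071  28.1175] [  0.0235  20.3859 -11.8165 -22.6201   1.3175  -0.9541  -0.0045] [0.3338 0.5368 0.0186] (array([ 0.   ,  0.005, -0.001]), array([-0.0021,  0.0012,  0.0051]))
```

View pics/c9.png

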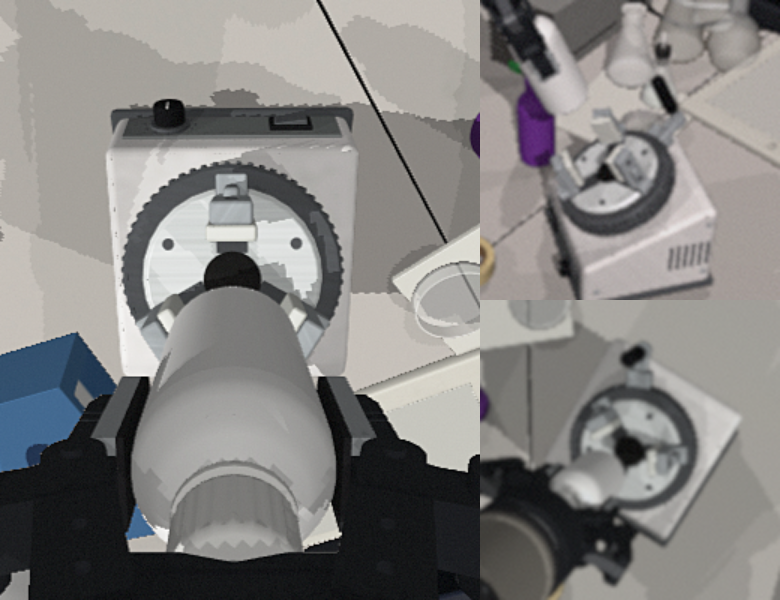

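Joints 2 and 3 are at their limits, and the base is about 6 mm above the seat inside the open jaws with no side force. I can release here and let the bottle slide down onto the seat, opening gently and then retracting along the axis.

Emit:
{"name": "step_arm", "arguments": {
  "plan": [
    {"ax":0,"ay":0,"az":0,"x":0,"y":0,"z":0,"fingers":0.56},
    {"ax":0,"ay":0,"az":0,"x":0,"y":0,"z":0,"fingers":0.6},
    {"ax":0,"ay":0,"az":0,"x":0,"y":0,"z":0,"fingers":0.65},
    {"ax":0,"ay":0,"az":0,"x":0,"y":0,"z":0,"fingers":0.65},
    {"ax":0,"ay":0,"az":0,"x":0,"y":0,"z":0,"fingers":0.65}
  ]
}}

```text
time_s: 15.6
eef_pos: [0.5036, -0.266, 0.1546]
eef_rot: [[-0.746, 0.564, 0.354], [0.51, 0.826, -0.24], [-0.428, 0.001, -0.904]]
ft_force: [0.2, -0.6, 0.5]
gripper_width: 0.0557
```

Run:
```python
from h import *
d,s=snap('wrist','w10'); print(s['time_s'],s['joints'],s['ft_force'],s['gripper_width'],s['eef_pos'])
for dz in (0,3,6): print(dz,[np.round(proj(d,s,cp(0,0,z-dz+6)),1) for z in(103,120)])
cv2.imwrite('pics/c10.png',cv2.resize(d['frame'][40:440,160:480,::-1],(480,600)))
```

```text
15.6 [-79.0824 -28.2926  83.3532 125.2021  57.2201  47.4051  28.1189] [ 0.1517 -0.5804  0.5094] 0.055666501301019515 [ 0.5036 -0.266   0.1546]
0 [array([312.7, 391.2]), array([312.3, 436.6])]
3 [array([312.7, 384.6]), array([312.4, 427.4])]
6 [array([312.8, 378.4]), array([312.4, 418.8])]
```

Emit:
{"name": "step_arm", "arguments": {
  "plan": [
    {"ax":0,"ay":0,"az":0,"x":0,"y":0,"z":-0.01,"fingers":0.72},
    {"ax":0,"ay":0,"az":0,"x":0,"y":0,"z":-0.025,"fingers":0.72},
    {"ax":0,"ay":0,"az":0,"x":0,"y":0,"z":-0.05,"fingers":0.72},
    {"ax":0,"ay":0,"az":0,"x":0,"y":0,"z":-0.08,"fingers":0.72},
    {"ax":0,"ay":0,"az":0,"x":0,"y":0,"z":-0.11,"fingers":0.72},
    {"ax":0,"ay":0,"az":0,"x":0,"y":0,"z":-0.13,"fingers":0.72},
    {"ax":0,"ay":0,"az":0,"x":0,"y":0,"z":-0.13,"fingers":0.72}
  ]
}}

```text
time_s: 16.35
eef_pos: [0.4586, -0.2347, 0.2744]
eef_rot: [[-0.745, 0.564, 0.357], [0.51, 0.826, -0.241], [-0.431, 0.002, -0.902]]
ft_force: [1.4, -0.2, 0.1]
gripper_width: 0.0613
```

```bash
cat > look.py <<'E'
# finds bottle by difference of views with the start pictures
from h import *
import sys
n=sys.argv[1]
d,s=snap('wrist','wl'+n); a,_=snap('scene','sl'+n); t,_=snap('top','tl'+n)
o,C=chuck()
print(s['time_s'],s['joints'],'chuck',C.T@(np.array(s['eef_pos'])-o)*1000,s['ft_force'])
for nm,b,e in (('scene','s0',a),('top','t0',t)):
    b,_=load(b); df=np.abs(b['frame'].astype(int)-e['frame']).max(2)
    w=(e['frame'].min(2)>120)&(df>35)
    q=np.array(proj(e,s,cp(0,0,60))); yy,xx=np.mgrid[:480,:640]; w&=np.hypot(xx-q[0],yy-q[1])<45
    k,l,st,ce=cv2.connectedComponentsWithStats(w.astype(np.uint8)); i=1+np.argsort(-st[1:,4])[:3]
    print(nm,'base,78,cap exp',[np.round(proj(e,s,cp(0,0,z))) for z in(0,78,120)],st[i].tolist(),ce[i].tolist())
def art(e,u,v,w,h,sx=2):  # coarse grey-level print
    g=cv2.cvtColor(e['frame'],cv2.COLOR_RGB2GRAY)[v:v+h,u:u+w]; g=cv2.resize(g,(w//sx,h//(2*sx)),interpolation=cv2.INTER_AREA)
    for r in g: print(''.join(' .:-=+*#%@'[min(9,int(x)*10//256)] for x in r))
if len(sys.argv)>2: print('wrist'); art(d,130,40,380,320,4)
if len(sys.argv)>3: print('top'); art(t,285,165,110,110,1)
E
python3 look.py 1 1 1
```

```text
16.35 [-55.1084 -27.8557  52.8871 121.5863  43.0376  60.1148  37.0399] chuck [ -0.8826  -0.5132 164.9507] [ 1.4128 -0.2179  0.1121]
scene base,78,cap exp [array([331., 248.]), array([317., 225.]), array([309., 212.])] [[304, 221, 32, 36, 457], [302, 212, 11, 10, 72], [358, 222, 8, 15, 49]] [[320.4223194748359, 236.44420131291028], [306.68055555555554, 216.26388888888889], [362.8775510204082, 228.0612244897959]]
top base,78,cap exp [array([334., 225.]), array([325., 233.]), array([319., 238.])] [[313, 221, 26, 30, 418], [346, 192, 20, 18, 71], [344, 225, 3, 11, 30]] [[325.64354066985646, 236.00956937799043], [355.2112676056338, 198.57746478873239], [344.9, 229.8]]
wrist
===-=*****************************************************=+######################**********###
:-=*******************************************************#++#####################*********####
=*********************************************##********####++##******##*#########********#####
*******************************************##################+=***************####*******######
**************************************
[... 8826 characters left out ...]
++++++++++++++++++++++++++++++++++
....... . .  .    .  .         ........... .::-:.....:--:::--==+**#*+===++++++++++++++++++++++++++++++++++++++
::........  .  .    ................     ..:=+++=-::-=++==--:::-=++=-=++++++++++++++++++++++++++++++++++++++++
.::::...... ... . . ........ ..........  .:=++++++++++++++++=---::--=+++++++++++++++++++++++++++++++++++++++++
...::::..... ..  ..   .           ...    .:-====+++++++++++++++==-==++++++++++++++++++++++++++++++++++++++++++
:....:::......    .                        .....:-=+++++++++++++++++++++++++++++++++++++++++++++++++++++++++++
-::...:::......  .... ..                         .:=++++++++++++++++++++++++++++++++++++++++++++++++++++++++**
```

Run:
```python
from h import *
d,s=load('tl1'); w,sw=load('wl1')
for sv in(0,.1,.2,.3): f=.6-sv; print(sv,[np.round(proj(d,s,cp(95*np.cos(f),95*np.sin(f),z)),1) for z in(-4,22,48)])
print('cap wrist exp',proj(w,sw,cp(0,0,120)),proj(w,sw,cp(0,0,103)))
g=cv2.cvtColor(d['frame'],cv2.COLOR_RGB2GRAY); m=(g<75).astype(np.uint8); m[:,:320]=0;m[:,350:]=0;m[:165]=0;m[192:]=0
k,l,st,ce=cv2.connectedComponentsWithStats(m); print(st[1:],ce[1:])
for f,z in((.53,75),(.53,-12)): print(delta(cp(95*np.cos(f),95*np.sin(f),z),toolR(.4)))
print(delta(cp(80,45,150),toolR(.4)))
```

```text
0 [array([331.2, 178.2]), array([328.2, 179.8]), array([325. , 181.5])]
0.1 [array([335.8, 178.2]), array([332.9, 179.8]), array([329.8, 181.5])]
0.2 [array([340.4, 178.7]), array([337.6, 180.3]), array([334.6, 182. ])]
0.3 [array([344.9, 179.7]), array([342.2, 181.3]), array([339.4, 183.1])]
cap wrist exp (np.float64(312.8844730681126), np.float64(259.78916267841987)) (np.float64(312.98421513938194), np.float64(251.7152100002217))
[[331 176  11  11  77]] [[335.9221 181.0519]]
(array([-0.001,  0.004, -0.401]), array([-0.0848,  0.0499,  0.0877]))
(array([-0.001,  0.004, -0.401]), array([-0.0845,  0.05  ,  0.1747]))
(array([-0.001,  0.004, -0.401]), array([-0.0832,  0.0469,  0.0127]))
```

Run:
```python
from h import *
f=.44
for z in (75,35): print(delta(cp(95*np.cos(f),95*np.sin(f),z),toolR(f)))
```

```text
(array([-0.001,  0.004, -0.441]), array([-0.0888,  0.0424,  0.0877]))
(array([-0.001,  0.004, -0.441]), array([-0.0887,  0.0424,  0.1277]))
```

Emit:
{"name": "step_arm", "arguments": {
  "plan": [
    {"ax":0,"ay":0,"az":-0.1,"x":-0.03,"y":0.014,"z":0.0,"fingers":0.4},
    {"ax":0,"ay":0,"az":-0.2,"x":-0.06,"y":0.028,"z":0.0,"fingers":0.4},
    {"ax":0,"ay":0,"az":-0.3,"x":-0.089,"y":0.0425,"z":0.0,"fingers":0.4},
    {"ax":0,"ay":0,"az":-0.44,"x":-0.089,"y":0.0425,"z":0.02,"fingers":0.4},
    {"ax":0,"ay":0,"az":-0.44,"x":-0.089,"y":0.0425,"z":0.06,"fingers":0.4},
    {"ax":0,"ay":0,"az":-0.44,"x":-0.089,"y":0.0425,"z":0.1,"fingers":0.4},
    {"ax":0,"ay":0,"az":-0.44,"x":-0.089,"y":0.0425,"z":0.1,"fingers":0.4},
    {"ax":0,"ay":0,"az":-0.44,"x":-0.089,"y":0.0425,"z":0.1,"fingers":0.4}
  ]
}}

```text
time_s: 17.3
eef_pos: [0.5671, -0.2618, 0.2301]
eef_rot: [[-0.912, 0.191, 0.362], [0.106, 0.965, -0.241], [-0.395, -0.182, -0.9]]
ft_force: [0.3, -0.6, 0.4]
gripper_width: 0.0342
```

Run:
```python
from h import *
d,s=snap('wrist','w11'); o,C=chuck(); f=.44
print(s['time_s'],s['joints'],C.T@(np.array(s['eef_pos'])-o)*1000,s['gripper_width'],delta(cp(95*np.cos(f),95*np.sin(f),-12),toolR(f)))
for sv in(.1,.17,.25): q=.6-sv; print(sv,[np.round(proj(d,s,cp(95*np.cos(q),95*np.sin(q),z)),0) for z in(-4,48)])
g=cv2.cvtColor(d['frame'],cv2.COLOR_RGB2GRAY)[150:400,220:420]; g=cv2.resize(g,(100,62),interpolation=cv2.INTER_AREA)
for i,r in enumerate(g): print('%3d'%(150+i*4),''.join(' .:-=+*#%@'[min(9,int(x)*10//256)] for x in r))
```

```text
17.3 [-85.4169 -28.2955  83.4175 113.9046  52.077   55.8377  58.1503] [75.5237 38.2546 80.4432] 0.034184305777404 (array([-0.002,  0.015, -0.002]), array([-0.0083, -0.0011,  0.0929]))
0.1 [array([318., 254.]), array([319., 281.])]
0.17 [array([309., 254.]), array([307., 281.])]
0.25 [array([298., 254.]), array([293., 280.])]
150 %%---------=#%%%##############%%%%%%%%%##%%%####%%*-:-=+*#%%%%%%%%%%*++++***++:::::::::-+***++++++++
154 %%#+---------*%%#######################%%%%########*+*#%%%%%%%%%%*++****+=++=::::::::::***++++++++++
158 %%%%=---------=#%%##############%##########%%%%####*%%%%%%%%%%*+++*###*#*+=-:::::::::-=**+++++++++++
162 %%%%#+=---------+#%###########*+*#%################%%%%%%%%#+++**####******=::::::::=***++++++++++++
166 %%%%%%%+----------+##########+:::-#%%%###############%%%#+++*****#*##******+-::::::-***+++++++++++++
170 %%%%%%%#+=----------=**######*-::=#%%%###%#############*+***#***********+=-::::::=****++++++++++++++
174 %%%%%%%%%%*------------=+**#######%%%%%%%%###############************+===+=::::-=****+++++++++++++++
178 %%%%%%%%%%%**=---------::-=+****##
[... 5015 characters left out ...]
         ...  *################################################+                          .
374                   ... :##%%%%%%%%%%%%%%#%%###############################  ..                       
378                   ... ::::-=-====++**=++*%%##%%%%%%%%%%%%%%%%############= ...                      
382  ....            .- . ........... :------.   .::::::==-===++****##%%%%%%%% ..-             .....    
386                  -- ..............---=---:.....................     ..:::-...=.            .....    
390                  ..................===---:....................................                      
394                  :..................:--::......................................
```

Run:
```python
from h import *
print(delta([.60,.013,.28],downR()),delta([.62,-.15,.30],toolR(.2)))
```

```text
(array([-0.095,  0.445,  0.432]), array([-0.0193,  0.2634, -0.0992])) (array([-0.001,  0.015,  0.238]), array([-0.0631,  0.1064, -0.0705]))
```

Emit:
{"name": "step_arm", "arguments": {
  "plan": [
    {"ax":0,"ay":0,"az":0,"x":0,"y":0,"z":-0.04,"fingers":0.4},
    {"ax":0,"ay":0,"az":0,"x":0,"y":0,"z":-0.07,"fingers":0.4},
    {"ax":-0.03,"ay":0.15,"az":0.14,"x":-0.01,"y":0.08,"z":-0.09,"fingers":0.4},
    {"ax":-0.06,"ay":0.3,"az":0.28,"x":-0.02,"y":0.16,"z":-0.1,"fingers":0.4},
    {"ax":-0.095,"ay":0.445,"az":0.43,"x":-0.02,"y":0.263,"z":-0.1,"fingers":0.4},
    {"ax":-0.095,"ay":0.445,"az":0.43,"x":-0.02,"y":0.263,"z":-0.1,"fingers":0.4},
    {"ax":-0.095,"ay":0.445,"az":0.43,"x":-0.02,"y":0.263,"z":-0.1,"fingers":0.4},
    {"ax":-0.095,"ay":0.445,"az":0.43,"x":-0.02,"y":0.263,"z":-0.1,"fingers":0.4},
    {"ax":-0.095,"ay":0.445,"az":0.43,"x":-0.02,"y":0.263,"z":-0.1,"fingers":0.4}
  ]
}}

```text
time_s: 18.25
eef_pos: [0.5363, 0.01, 0.3047]
eef_rot: [[-0.827, 0.561, 0.042], [0.561, 0.828, 0.002], [-0.034, 0.025, -0.999]]
ft_force: [0.4, 0.2, 0.8]
gripper_width: 0.0343
```

```bash
cat > j.py <<'E'
from h import *
s=monitor.get_state(); o,C=chuck(); p=C.T@(np.array(s['eef_pos'])-o)*1000
print(s['time_s'],s['joints'],'world',s['eef_pos'],'chuck',p,'phi',np.arctan2(p[1],p[0]),'ftc',C.T@s['ft_force'],s['gripper_width'])
E
python3 j.py
python3 - <<'E'
from h import *
f=.44
for z in(75,): print(delta(cp(95*np.cos(f),95*np.sin(f),z),toolR(f)))
E
```

```text
18.25 [-112.7912  -28.2524   83.3735   98.4956   29.3599   83.576    23.11  ] world [0.5363 0.01   0.3047] chuck [-54.9155 245.418  223.5536] phi 1.7909332595415859 ftc [0.5377 0.3832 0.5777] 0.03433875323360342
(array([ 0.113, -0.391, -0.437]), array([-0.1873, -0.2074,  0.0764]))
```

Run:
```python
from h import *
print(delta([.76,-.03,.38],downR()))
```

```text
(array([0.025, 0.034, 0.003]), array([-0.21  ,  0.0942, -0.0659]))
```

Emit:
{"name": "step_arm", "arguments": {
  "plan": [
    {"ax":0.02,"ay":0.03,"az":0,"x":-0.21,"y":0.094,"z":-0.066,"fingers":0.4},
    {"ax":0.02,"ay":0.03,"az":0,"x":-0.21,"y":0.094,"z":-0.066,"fingers":0.4},
    {"ax":0.02,"ay":0.03,"az":0,"x":-0.21,"y":0.094,"z":-0.066,"fingers":0.4},
    {"ax":0.02,"ay":0.03,"az":0,"x":-0.21,"y":0.094,"z":-0.066,"fingers":0.4},
    {"ax":0.02,"ay":0.03,"az":0,"x":-0.21,"y":0.094,"z":-0.066,"fingers":0.4},
    {"ax":0.02,"ay":0.03,"az":0,"x":-0.21,"y":0.094,"z":-0.066,"fingers":0.4},
    {"ax":0.02,"ay":0.03,"az":0,"x":-0.21,"y":0.094,"z":-0.066,"fingers":0.4},
    {"ax":0.02,"ay":0.03,"az":0,"x":-0.21,"y":0.094,"z":-0.066,"fingers":0.4}
  ]
}}

```text
time_s: 19.05
eef_pos: [0.5632, -0.0219, 0.4029]
eef_rot: [[-0.826, 0.562, 0.048], [0.562, 0.827, -0.002], [-0.041, 0.026, -0.999]]
ft_force: [-0.2, 0.5, -0.8]
gripper_width: 0.0343
```

```bash
python3 j.py
```

```text
19.05 [-114.5475  -28.2959   83.4023   85.0693   29.7396   95.0652   27.9257] world [ 0.5632 -0.0219  0.4029] chuck [ 23.0869 234.2143 295.5133] phi 1.4725419646528006 ftc [-0.7028  0.2807 -0.5704] 0.034253865502066945
```

The controller's IK is pinned against the j2 and j3 limits. I'll fit a simple kinematic model to the poses already recorded, so that I can plan a path out.

```bash
cat > kin.py <<'E'
from h import *
import glob, itertools
from scipy.optimize import least_squares
def fk(q,p,sg):
    q=np.radians(q); c=p
    T=np.array([0,0,c[0]]); R=Ro.from_euler('z',sg[0]*q[0]+c[1])
    off=[(0,0,0),(c[2],0,c[3]),(c[4],0,c[5]),(c[6],0,c[7])]
    P=T.copy(); R=R*Ro.from_euler('y',q[1]+c[9]); 
    R=R*Ro.from_euler('z',sg[1]*q[2]); P=P+R.apply([c[2],0,c[3]]); R=R*Ro.from_euler('y',q[3]+c[10])
    R=R*Ro.from_euler('z',sg[2]*q[4]); P=P+R.apply([c[4],0,c[5]]); R=R*Ro.from_euler('y',q[5]+c[11])
    R=R*Ro.from_euler('z',sg[3]*q[6]+c[8]); P=P+R.apply([c[6],0,c[7]]) if False else P+(R*Ro.from_euler('z',-(sg[3]*q[6]+c[8]))).apply([c[6],0,c[7]])
    return P,R
def data():
    D=[]
    for f in sorted(glob.glob('pics/*.npy')):
        s=np.load(f,allow_pickle=True).item()['s']; D.append((np.array(s['joints']),np.array(s['eef_pos']),np.array(s['eef_rot'])))
    s=monitor.get_state(); D.append((np.array(s['joints']),np.array(s['eef_pos']),np.array(s['eef_rot']))); return D
def res(p,sg,D):
    r=[]
    for q,P,R in D:
        a,b=fk(q,p,sg); r+=[*(a-P)*5,*(b.as_matrix()-R).ravel()]
    return np.array(r)
if __name__=='__main__':
    D=data(); best=None
    for sg in itertools.product((1,-1),repeat=4):
      for c1,c8 in itertools.product((0,1.57,3.14,-1.57),repeat=2):
        x0=np.array([.3,c1,0,.35,0,.35,.05,.25,c8,0,0,0])
        o=least_squares(res,x0,args=(sg,D),max_nfev=25)
        if best is None or o.cost<best[0]: best=(o.cost,sg,o.x)
    o=least_squares(res,best[2],args=(best[1],D),loss='soft_l1',f_scale=.01); print(best[:2],o.cost,o.x,len(D)); print(np.abs(res(o.x,best[1],D)).reshape(-1,12)[:,:3].max(0)/5)
    json.dump(dict(p=list(o.x),sg=best[1]),open('kin.json','w'))
E
timeout 500 python3 kin.py
```

```text
(np.float64(0.02873609673819615), (-1, 1, -1, -1)) 0.014193540108249195 [ 0.3225 -0.0628  0.0461 -0.5337  0.0163  0.4966 -0.0385  0.4285  1.5074
 -3.1605  3.1513 -0.0038] 26
[0.0096 0.0171 0.0124]
```

```bash
cat > kin2.py <<'E'
from kin import *
E3=lambda a,x: Ro.from_euler(a,x)
def fk(q,p,sg=None):
    q=np.radians(q)
    R=E3('z',-q[0]+p[0]); P=np.array([0,0,p[1]])+R.apply([p[2],p[3],0])
    R=R*E3('y',q[1]+p[4]); R=R*E3('z',-q[2]+p[5]); P=P+R.apply([p[6],p[7],p[8]])
    R=R*E3('y',q[3]+p[9]); R=R*E3('z',-q[4]+p[10]); P=P+R.apply([p[11],p[12],p[13]])
    R=R*E3('y',q[5]+p[14]); P=P+R.apply([p[15],p[16],p[17]]); R=R*E3('z',-q[6]+p[18]); 
    return P,R
def res2(p,D):
    r=[]
    for q,P,R in D:
        a,b=fk(q,p); r+=[*(a-P)*5,*(b.as_matrix()-R).ravel()]
    return np.array(r)
if __name__=='__main__':
    D=data(); x0=np.array([-.06,.32,0,0,0,0,-.046,0,.534,0,0,.016,0,.497,0,-.04,0,.43,1.507])
    o=least_squares(res2,x0,args=(D,),loss='soft_l1',f_scale=.005); print(o.cost,o.x)
    r=res2(o.x,D).reshape(-1,12); print(np.abs(r[:,:3]).max(0)/5,np.abs(r[:,3:]).max()); json.dump(list(o.x),open('kin2.json','w'))
E
timeout 300 python3 kin2.py
```

```text
0.0 [ 0.      0.256  -0.     -0.012   0.     -0.     -0.     -0.0304  0.5229
 -0.     -0.      0.      0.0058  0.477  -0.     -0.     -0.0062  0.3616
  1.5708]
[0. 0. 0.] 5.551115123125783e-16
```

The kinematics fit is exact. Next I check whether plain minimum-norm IK explains the joint drift seen so far.

```bash
cat > sim.py <<'E'
from kin2 import *
p=np.array(json.load(open('kin2.json')))
LO=np.array([-161.44,-28.35,-78.24,0,-78.03,13.02,-168.23]);HI=np.array([161.44,127.94,83.42,140.83,258.03,114.36,168.23])
def err(q,P,R):
    a,b=fk(q,p); return np.r_[P-a,(Ro.from_matrix(R)*b.inv()).as_rotvec()]
def jac(q):
    a,b=fk(q,p); J=np.zeros((6,7))
    for i in range(7):
        d=np.array(q,float); d[i]+=.01; a2,b2=fk(d,p); J[:,i]=np.r_[a2-a,(b2*b.inv()).as_rotvec()]/np.radians(.01)
    return J
def go(q,P,R,n=40,lam=.02,null=None,kn=0):
    q=np.array(q,float); a0,b0=fk(q,p); rv=(Ro.from_matrix(R)*b0.inv()).as_rotvec()
    for k in range(1,n+1):
        Pk=a0+(np.array(P)-a0)*k/n; Rk=(Ro.from_rotvec(rv*k/n)*b0).as_matrix()
        for _ in range(3):
            J=jac(q); W=J.T@np.linalg.inv(J@J.T+lam**2*np.eye(6)); dq=W@err(q,Pk,Rk)
            if null is not None: dq+=(np.eye(7)-W@J)@(np.radians(null-q))*kn
            q=np.clip(q+np.degrees(dq),LO+.05,HI-.01)
    return q
E
python3 - <<'E'
from sim import *
L=lambda n:(lambda s:(np.array(s['joints']),np.array(s['eef_pos']),np.array(s['eef_rot'])))(load(n)[1])
S=['w0','w1','w2','w3','w8','w9','w10','wl1','w11']
mid=(LO+HI)/2; h0=L('w0')[0]
for a,b in zip(S,S[1:]):
    qa=L(a)[0]; qb,P,R=L(b); print(a,b,np.round(qb,0)); print('  mn ',np.round(go(qa,P,R),0)); print('  home',np.round(go(qa,P,R,null=h0,kn=.1),0)); print('  mid',np.round(go(qa,P,R,null=mid,kn=.1),0))
E
```

```text
w0 w1 [-47. -13.  57. 120.  28.  47.  51.]
  mn  [-43. -11.  55. 120.  26.  46.  53.]
  home [-41. -11.  53. 120.  25.  46.  54.]
  mid [ -7.  -5.  24. 119.  15.  43.  63.]
w1 w2 [-33.  13.  67. 112. -17.  39.  79.]
  mn  [-33.  13.  67. 112. -17.  39.  79.]
  home [-11.   7.  40. 112.  -3.  38.  66.]
  mid [ 25.   6.   1. 111.   6.  39.  58.]
w2 w3 [-46.  20.  52.  96. -16.  72.  65.]
  mn  [-49.  22.  58.  96. -19.  72.  68.]
  home [-25.  15.  24.  96.  -6.  71.  56.]
  mid [ 12.  15. -22.  95.   6.  72.  45.]
w3 w8 [-42.  27.  47. 105. -23.  58.  71.]
  mn  [-42.  27.  47. 105. -23.  58.  71.]
  home [-20.  21.  17. 104.  -7.  56.  57.]
  mid [ 23.  24. -37. 103.  16.  59.  36.]
w8 w9 [-51. -20.  56. 122.  37.  51.  43.]
  mn  [-46. -17.  54. 122.  33.  49.  47.]
  home [-37. -14.  47. 122.  27.  47.  52.]
  mid [ -4.  -8.  20. 122.  15.  43.  63.]
w9 w10 [-79. -28.  83. 125.  57.  47.  28.]
  mn  [-79. -21.  83. 125.  50.  41.  34.]
  home [-17.   5.  39. 125.   6.  27.  72.]
  mid [ 19.   4.   0. 124.  14.  28.  65.]
w10 wl1 [-55. -28.  53. 122.  43.  60.  37.]
  mn  [-56. -28.  53. 122.  44.  61.  36.]
  home [-40. -19.  45. 121.  32.  52.  47.]
  mid [-16. -13.  28. 121.  20.  47.  58.]
wl1 w11 [-85. -28.  83. 114.  52.  56.  58.]
  mn  [-85. -27.  83. 114.  51.  55.  59.]
  home [-18.   5.  37. 113.   6.  37.  95.]
  mid [ 18.   5.  -2. 113.  12.  38.  89.]
```

```bash
nproc
cat > search.py <<'E'
from sim import *
from multiprocessing import Pool
q0=np.array(monitor.get_state()['joints'])
def elbow(q):
    r=np.radians(q); R=E3('z',-r[0]); P=np.array([0,0,.256])+R.apply([0,-.012,0]); R=R*E3('y',r[1])*E3('z',-r[2]); return P+R.apply([0,-.0304,.5229])
def tiltR(yaw,t):  # tool z tilted t along chuck lean; yaw like phi
    return Rt(yaw,t)
o,C=chuck(); ax=C[:,1]
def Rt(phi,t):
    D=downR(); D=D@Ro.from_euler('z',-phi).as_matrix(); return Ro.from_rotvec(ax*(-t)).as_matrix()@D
def Lp(f,z,fl=0): return cp(95*np.cos(f),95*np.sin(f),z),toolR(f+fl*np.pi)
def trial(seed):
    g=np.random.default_rng(seed); q=q0; W=[]
    for k in range(g.integers(1,3)):
        P=g.uniform([.42,-.3,.33],[.72,.1,.45]); ph=g.uniform(-2.6,2.6); t=g.uniform(-.2,.6)
        q=go(q,P,Rt(ph,t),n=12); W.append((P.round(2),round(ph,2),round(t,2),q.round(1),np.linalg.norm(err(q,P,Rt(ph,t))).round(3)))
    m=[]
    fl=g.integers(0,2)
    for f,z in((.44,110),(.44,-12),(0,-12),(-.4,-12)):
        P,R=Lp(f,z,fl); q=go(q,P,R,n=8); m.append(min(np.minimum(q-LO,HI-q))-1000*max(0,np.linalg.norm(err(q,P,R))-.004)); W.append((f,z,q.round(0),elbow(q).round(2)))
    return min(m),fl,W
if __name__=='__main__':
    # sign check of Rt
    print(np.abs(Rt(0,np.radians(25))-toolR(0)).max(),np.abs(Rt(.4,np.radians(25))-toolR(.4)).max())
    with Pool() as P: r=P.map(trial,range(400))
    r.sort(key=lambda a:-a[0])
    for a in r[:4]:
        print(a[0],a[1]); [print('   ',*w) for w in a[2]]
E
OMP_NUM_THREADS=1 timeout 560 python3 search.py
```

```text
4
1.1102230246251565e-16 1.1102230246251565e-16
18.75330134736239 1
    [ 0.59 -0.25  0.38] -2.4 -0.11 [-113.6  -28.3   83.4   73.1   37.4  106.   -91.9] 0.333
    [ 0.43 -0.03  0.44] 1.57 0.57 [  66.   -28.3  -44.1  111.9  -22.8   65.4 -168.2] 0.372
    0.44 110 [ 60.   6. -47. 109.  18.  45. -95.] [ 0.01 -0.08  0.77]
    0.44 -12 [  52.   19.  -41.  110.   36.   36. -109.] [ 0.09 -0.17  0.74]
    0 -12 [  53.   18.  -36.  110.   30.   34. -126.] [ 0.08 -0.16  0.75]
    -0.4 -12 [  54.   16.  -32.  112.   25.   32. -141.] [ 0.07 -0.15  0.75]
17.131283649329877 1
    [0.55 0.04 0.41] -2.11 0.58 [ -61.    -8.6   29.1  104.2   36.3   72.  -104.9] 0.0
    0.44 110 [-44.   6.  65. 111.   1.  42. -80.] [0.04 0.   0.78]
    0.44 -12 [-22.  21.  49. 112. -22.  30. -61.] [0.17 0.03 0.75]
    0 -12 [-20.  23.  54. 112. -30.  32. -75.] [0.18 0.03 0.75]
    -0.4 -12 [-20.  24.  58. 113. -37.  33. -88.] [0.19 0.04 0.75]
17.114488619252583 1
    [0.44 0.09 0.39] -2.03 0.44 [ -59.2  -15.6   17.6  109.5   29.6   80.3 -106.3] 0.0
    0.44 110 [-43.   6.  64. 111.   1.  42. -80.] [0.04 0.   0.78]
    0.44 -12 [-22.  21.  49. 112. -22.  30. -61.] [0.17 0.03 0.75]
    0 -12 [-20.  23.  54. 112. -30.  32. -75.] [0.18 0.03 0.75]
    -0.4 -12 [-20.  24.  58. 113. -36.  33. -88.] [0.18 0.04 0.75]
16.980161454574578 1
    [ 0.63 -0.07  0.39] 2.49 0.46 [-109.9  -28.3   74.3   96.1   54.1   84.   161.2] 0.042
    [ 0.45 -0.09  0.4 ] -0.47 0.03 [-70.7 -13.8  63.1  96.4  13.4  88.7  20.3] 0.0
    0.44 110 [-41.   6.  62. 111.   2.  42. -81.] [ 0.04 -0.    0.78]
    0.44 -12 [-21.  21.  48. 112. -21.  30. -62.] [0.17 0.03 0.75]
    0 -12 [-20.  22.  53. 112. -28.  32. -76.] [0.18 0.03 0.75]
    -0.4 -12 [-19.  23.  57. 113. -35.  32. -89.] [0.18 0.03 0.75]
```

Run:
```python
from search import *
print(delta([.55,.04,.41],Rt(-2.11,.58)))
```

```text
(array([-0.551, -0.348,  2.044]), array([ 0.0454,  0.044 , -0.0078]))
```

Emit:
{"name": "step_arm", "arguments": {
  "plan": [
    {"ax":-0.037,"ay":-0.023,"az":0.136,"x":0.003,"y":0.003,"z":-0.001,"fingers":0.4},
    {"ax":-0.073,"ay":-0.046,"az":0.273,"x":0.006,"y":0.006,"z":-0.001,"fingers":0.4},
    {"ax":-0.11,"ay":-0.07,"az":0.409,"x":0.009,"y":0.009,"z":-0.002,"fingers":0.4},
    {"ax":-0.147,"ay":-0.093,"az":0.545,"x":0.012,"y":0.012,"z":-0.002,"fingers":0.4},
    {"ax":-0.184,"ay":-0.116,"az":0.681,"x":0.015,"y":0.015,"z":-0.003,"fingers":0.4},
    {"ax":-0.22,"ay":-0.139,"az":0.818,"x":0.018,"y":0.018,"z":-0.003,"fingers":0.4},
    {"ax":-0.257,"ay":-0.162,"az":0.954,"x":0.021,"y":0.021,"z":-0.004,"fingers":0.4},
    {"ax":-0.294,"ay":-0.186,"az":1.09,"x":0.024,"y":0.023,"z":-0.004,"fingers":0.4},
    {"ax":-0.331,"ay":-0.209,"az":1.226,"x":0.027,"y":0.026,"z":-0.005,"fingers":0.4},
    {"ax":-0.367,"ay":-0.232,"az":1.363,"x":0.03,"y":0.029,"z":-0.005,"fingers":0.4},
    {"ax":-0.404,"ay":-0.255,"az":1.5,"x":0.033,"y":0.032,"z":-0.006,"fingers":0.4},
    {"ax":-0.44,"ay":-0.278,"az":1.635,"x":0.036,"y":0.035,"z":-0.006,"fingers":0.4}
  ]
}}

```text
time_s: 20.25
eef_pos: [0.5524, 0.0277, 0.4078]
eef_rot: [[0.611, 0.651, 0.45], [0.777, -0.601, -0.187], [0.149, 0.464, -0.873]]
ft_force: [0.0, -0.4, -0.3]
gripper_width: 0.0339
```

```bash
python3 j.py
python3 - <<'E'
from search import *
print(delta([.55,.04,.41],Rt(-2.11,.58)))
E
```

```text
20.25 [-64.0579 -12.8467  36.1974 105.0796  31.8833  68.2029 -75.195 ] world [0.5524 0.0277 0.4078] chuck [ -8.2437 269.0723 315.5523] phi 1.6014243312192769 ftc [ 0.1333 -0.3273 -0.3477] 0.03390426899918102
(array([-0.109, -0.068,  0.404]), array([ 0.0084, -0.008 , -0.0053]))
```

Off the limits. Now I plan the lever approach and sweep from here, with the tool turned by half a turn, and check it in the sim.

Run:
```python
from search import *
q=q0
for f,z in((.44,130),(.44,75),(.44,-12),(.2,-12),(0,-12),(-.2,-12),(-.4,-12),(-.4,100)):
    P,R=Lp(f,z,1); q=go(q,P,R,n=12); print(f,z,q.round(0),np.linalg.norm(err(q,P,R)).round(4))
for z in(130,): print(delta(*Lp(.44,z,1)))
```

```text
0.44 130 [-50.   2.  68. 110.   7.  45. -85.] 0.0
0.44 75 [-37.  12.  62. 112.  -9.  38. -72.] 0.0
0.44 -12 [-22.  22.  50. 112. -22.  30. -60.] 0.0
0.2 -12 [-21.  22.  52. 112. -27.  31. -68.] 0.0
0 -12 [-21.  23.  54. 112. -30.  32. -75.] 0.0
-0.2 -12 [-20.  24.  56. 112. -34.  32. -81.] 0.0
-0.4 -12 [-20.  24.  59. 113. -37.  33. -88.] 0.0
-0.4 100 [ -45.   14.   83.  112.  -21.   42. -101.] 0.0
(array([-0.008, -0.123,  1.002]), array([-0.2337,  0.1137,  0.1675]))
```

Emit:
{"name": "step_arm", "arguments": {
  "plan": [
    {"ax":-0.001,"ay":-0.015,"az":0.125,"x":-0.029,"y":0.014,"z":0.021,"fingers":0.4},
    {"ax":-0.002,"ay":-0.03,"az":0.25,"x":-0.058,"y":0.028,"z":0.042,"fingers":0.4},
    {"ax":-0.003,"ay":-0.046,"az":0.375,"x":-0.087,"y":0.042,"z":0.063,"fingers":0.4},
    {"ax":-0.004,"ay":-0.061,"az":0.5,"x":-0.116,"y":0.056,"z":0.084,"fingers":0.4},
    {"ax":-0.005,"ay":-0.077,"az":0.625,"x":-0.145,"y":0.07,"z":0.105,"fingers":0.4},
    {"ax":-0.006,"ay":-0.092,"az":0.75,"x":-0.175,"y":0.085,"z":0.126,"fingers":0.4},
    {"ax":-0.007,"ay":-0.108,"az":0.875,"x":-0.205,"y":0.1,"z":0.147,"fingers":0.4},
    {"ax":-0.008,"ay":-0.123,"az":1.0,"x":-0.234,"y":0.114,"z":0.167,"fingers":0.4},
    {"ax":-0.008,"ay":-0.123,"az":1.002,"x":-0.234,"y":0.114,"z":0.167,"fingers":0.4},
    {"ax":-0.008,"ay":-0.123,"az":1.002,"x":-0.234,"y":0.114,"z":0.167,"fingers":0.4}
  ]
}}

```text
time_s: 21.25
eef_pos: [0.5599, -0.2543, 0.28]
eef_rot: [[0.919, -0.186, 0.347], [-0.105, -0.965, -0.239], [0.379, 0.183, -0.907]]
ft_force: [0.2, 0.2, 0.0]
gripper_width: 0.0343
```

```bash
python3 j.py
python3 - <<'E'
from search import *
print(delta(*Lp(.44,75,1)),delta(*Lp(.44,-12,1)))
E
```

```text
21.25 [-49.9772   2.8013  68.7725 110.1192   5.9481  45.0293 -83.8792] world [ 0.5599 -0.2543  0.28  ] chuck [ 87.3491  40.3946 129.9077] phi 0.4331586698473352 ftc [ 0.0878  0.2663 -0.0303] 0.03425168368441431
(array([0.001, 0.002, 0.006]), array([-0.0011, -0.0007,  0.0549])) (array([0.001, 0.002, 0.006]), array([-0.0009, -0.0008,  0.1419]))
```

Sim and arm agree. I descend to z=75 first and then around the bar, watching the force.

Emit:
{"name": "step_arm", "arguments": {
  "plan": [
    {"ax":0,"ay":0,"az":0.006,"x":-0.001,"y":-0.001,"z":0.03,"fingers":0.4},
    {"ax":0,"ay":0,"az":0.006,"x":-0.001,"y":-0.001,"z":0.06,"fingers":0.4},
    {"ax":0,"ay":0,"az":0.006,"x":-0.001,"y":-0.001,"z":0.085,"fingers":0.4},
    {"ax":0,"ay":0,"az":0.006,"x":-0.001,"y":-0.001,"z":0.1,"fingers":0.4},
    {"ax":0,"ay":0,"az":0.006,"x":-0.001,"y":-0.001,"z":0.115,"fingers":0.4},
    {"ax":0,"ay":0,"az":0.006,"x":-0.001,"y":-0.001,"z":0.13,"fingers":0.4},
    {"ax":0,"ay":0,"az":0.006,"x":-0.001,"y":-0.001,"z":0.142,"fingers":0.4},
    {"ax":0,"ay":0,"az":0.006,"x":-0.001,"y":-0.001,"z":0.142,"fingers":0.4}
  ]
}}

```text
time_s: 22.05
eef_pos: [0.6102, -0.2832, 0.1503]
eef_rot: [[0.918, -0.186, 0.349], [-0.107, -0.967, -0.233], [0.381, 0.176, -0.908]]
ft_force: [0.0, 1.3, -0.4]
gripper_width: 0.0342
```

```bash
python3 j.py
python3 - <<'E'
from search import *
d,s=snap('wrist','w12')
for sv in(.1,.17,.25): q=.6-sv; print(sv,[np.round(proj(d,s,cp(95*np.cos(q),95*np.sin(q),z)),0) for z in(-4,48)])
g=cv2.cvtColor(d['frame'],cv2.COLOR_RGB2GRAY)[200:440,200:440]; g=cv2.resize(g,(80,40),interpolation=cv2.INTER_AREA)
for i,r in enumerate(g): print('%3d'%(200+i*6),''.join(' .:-=+*#%@'[min(9,int(x)*10//256)] for x in r))
E
```

```text
22.05 [-23.3892  22.1177  50.9717 112.0632 -24.0238  30.6705 -58.8443] world [ 0.6102 -0.2832  0.1503] chuck [ 84.935   44.7994 -12.0281] phi 0.4853692047863871 ftc [-0.8033  1.1117 -0.0607] 0.03420660263372492
0.1 [array([315., 299.]), array([315., 362.])]
0.17 [array([330., 299.]), array([335., 362.])]
0.25 [array([347., 300.]), array([359., 363.])]
200 #################***************************************************************
206 *##############*****************************************************************
212 **############******************************************************************
218 **############******************************************************************
224 =++##########*******************************************************************
230 ==++++***####*******************************************************************
236 ==++++++++**********************************************************************
242 =+++++++++++++++***************************************************************#
248 +++++++++++++++====+******************************************
[... 1872 characters left out ...]
              ..
386                   -. ::::::::::::------====+++++==--::::..-          .         .
392                   ..::---:--==-===++++++++**#####*+++++=--:                    .
398                   .----=====+*=++***********#######*******-                    .
404                   .:--===----+**************####**++++++++:                     
410                               ..::--==++=--::..                                 
416                                                                      .          
422                                                                                 
428                                                                                 
434
```

Emit:
{"name": "step_arm", "arguments": {
  "plan": [
    {"ax":0,"ay":0,"az":0.08,"x":-0.0003,"y":0.0076,"z":0,"fingers":0.4},
    {"ax":0,"ay":0,"az":0.16,"x":-0.0012,"y":0.0151,"z":0,"fingers":0.4},
    {"ax":0,"ay":0,"az":0.24,"x":-0.0027,"y":0.0226,"z":0,"fingers":0.4},
    {"ax":0,"ay":0,"az":0.32,"x":-0.0048,"y":0.0299,"z":0,"fingers":0.4},
    {"ax":0,"ay":0,"az":0.4,"x":-0.0075,"y":0.037,"z":0,"fingers":0.4},
    {"ax":0,"ay":0,"az":0.48,"x":-0.0107,"y":0.0439,"z":0,"fingers":0.4},
    {"ax":0,"ay":0,"az":0.55,"x":-0.014,"y":0.0497,"z":0,"fingers":0.4},
    {"ax":0,"ay":0,"az":0.62,"x":-0.0177,"y":0.0552,"z":0,"fingers":0.4},
    {"ax":0,"ay":0,"az":0.69,"x":-0.0217,"y":0.0605,"z":0,"fingers":0.4},
    {"ax":0,"ay":0,"az":0.76,"x":-0.0262,"y":0.0654,"z":0,"fingers":0.4},
    {"ax":0,"ay":0,"az":0.82,"x":-0.0302,"y":0.0695,"z":0,"fingers":0.4},
    {"ax":0,"ay":0,"az":0.82,"x":-0.0302,"y":0.0695,"z":0,"fingers":0.4}
  ]
}}

```text
time_s: 23.3
eef_pos: [0.5731, -0.3484, 0.1552]
eef_rot: [[0.486, -0.798, 0.357], [-0.78, -0.58, -0.236], [0.395, -0.164, -0.904]]
ft_force: [5.3, 0.3, 0.1]
gripper_width: 0.0339
```

```bash
python3 j.py
cat > bar.py <<'E'
from search import *
d,s=snap('wrist','w13'); t,_=snap('top','t13'); a,_=snap('scene','s13')
for sv in(.8,.9,1.,1.1,1.2): q=.6-sv; print(sv,[np.round(proj(d,s,cp(95*np.cos(q),95*np.sin(q),z)),0) for z in(-4,48)],[np.round(proj(t,s,cp(95*np.cos(q),95*np.sin(q),z)),0) for z in(-4,48)])
g=cv2.cvtColor(d['frame'],cv2.COLOR_RGB2GRAY)[200:440,200:440]; g=cv2.resize(g,(80,40),interpolation=cv2.INTER_AREA)
for i,r in enumerate(g): print('%3d'%(200+i*6),''.join(' .:-=+*#%@'[min(9,int(x)*10//256)] for x in r))
E
python3 bar.py
```

```text
23.3 [-21.525   24.6063  59.9292 112.8804 -38.7438  33.2787 -85.803 ] world [ 0.5731 -0.3484  0.1552] chuck [ 92.5049 -29.9071 -10.174 ] phi -0.31269590563221633 ftc [ 3.8763  3.2437 -1.6671] 0.033949789831822744
0.8 [array([297., 299.]), array([288., 361.])] [array([365., 191.]), array([361., 195.])]
0.9 [array([317., 297.]), array([317., 358.])] [array([369., 194.]), array([364., 199.])]
1.0 [array([338., 296.]), array([346., 357.])] [array([372., 198.]), array([367., 203.])]
1.1 [array([358., 298.]), array([374., 359.])] [array([374., 202.]), array([370., 207.])]
1.2 [array([378., 301.]), array([403., 364.])] [array([376., 206.]), array([372., 211.])]
200 ********************************************************************************
206 ********************************************************************************
212 ********************************************************************************
218 ********************************************************************************
224 ********************************************************************************
230 ********
[... 2259 characters left out ...]
 :        ...          
392 .                 .....:::--=+****###############%%%%%%%##+                 .   
398                .  .....:-=+***#################***#######%+         .     .  .  
404      .        .   ...:---==+*###+==+##******###**+++==+++=:                     
410       ....    .               ......=+++==--:..                    ... .        
416       ..... .  .                                               .   ...      .   
422           .                                                  .       .       .  
428                                                                          .    . 
434                                                                           . .
```

The bar is at about s≈0.8 and being pushed with about 5 N. I continue by another 0.25 rad.

Emit:
{"name": "step_arm", "arguments": {
  "plan": [
    {"ax":0,"ay":0,"az":0.06,"x":-0.0002,"y":0.0057,"z":0,"fingers":0.4},
    {"ax":0,"ay":0,"az":0.12,"x":-0.0007,"y":0.0114,"z":0,"fingers":0.4},
    {"ax":0,"ay":0,"az":0.18,"x":-0.0015,"y":0.017,"z":0,"fingers":0.4},
    {"ax":0,"ay":0,"az":0.24,"x":-0.0027,"y":0.0226,"z":0,"fingers":0.4},
    {"ax":0,"ay":0,"az":0.27,"x":-0.0034,"y":0.0253,"z":0,"fingers":0.4},
    {"ax":0,"ay":0,"az":0.27,"x":-0.0034,"y":0.0253,"z":0,"fingers":0.4},
    {"ax":0,"ay":0,"az":0.27,"x":-0.0034,"y":0.0253,"z":0,"fingers":0.4}
  ]
}}

```text
time_s: 24.15
eef_pos: [0.5527, -0.3613, 0.151]
eef_rot: [[0.255, -0.898, 0.359], [-0.905, -0.353, -0.238], [0.34, -0.264, -0.902]]
ft_force: [8.2, -2.4, 0.1]
gripper_width: 0.0342
```

```bash
python3 j.py; python3 bar.py | awk 'NR<6||NR>18&&NR<34'
```

```text
24.15 [-21.7032  25.103   62.9777 114.6356 -43.2859  33.5041 -94.9182] world [ 0.5527 -0.3613  0.151 ] chuck [ 82.0652 -52.1203  -9.9389] phi -0.5658349155709621 ftc [ 7.4416  2.6881 -3.3295] 0.034183898238347825
0.8 [array([248., 313.]), array([220., 379.])] [array([365., 191.]), array([361., 195.])]
0.9 [array([267., 306.]), array([245., 370.])] [array([369., 194.]), array([364., 199.])]
1.0 [array([286., 301.]), array([272., 363.])] [array([372., 198.]), array([367., 203.])]
1.1 [array([306., 297.]), array([301., 358.])] [array([374., 202.]), array([370., 207.])]
1.2 [array([327., 295.]), array([329., 355.])] [array([376., 206.]), array([372., 211.])]
278 ***************************==++++++++=*##%%%%%%%########%%%#*+-+--+*************
284 **************************+=+-::::=++++%%%%%%%%%%##########%%#*+--:=************
290 ******************====. =*+-       .=+*%%%%%%%%%%%%#* .====#%%#*+++--+**********
296 *****************====-  -*:          -*%%%%%%%%%%%%#+  :====#%%%#*-=--=*********
302 ***********+-.  -====.  :=           :+######%%%%%%%=   -===-  .-***+---+*******
308 **********=....-====.   :.           -+***##########=   .====-....+#*=+--=******
314 *********=....:====-                 -+=-==##*******-    :====-....+%***=:-+****
320 ********= .. .=====                  -=--==+##******:     -====: .  =%#**+--+***
326 ******+- ..  --===:                  :---=+=##******:     .===--.. . =#%**+=:=+*
332 ***=:. .....   .-+:.                 -====+=+++++***-    ..+=. .  ....  :=**+--+
338 **:   ...........-..                 -====++-.:.:::..      :.. .   ...... :**+-:
344 =-............... ..         ....    -====++=.:.:::..          . .   ......=+++=
350   ............... ..          ..     =====++=::.:::::.       . .  .. . . ....   
356   ..............  ...               .::::::::--:::::::          ....    . . .   
362                   ...              .......::::--------.
```

Sleeve at s≈1.05. I back off the bar by 7 mm, then withdraw along the axis.

Emit:
{"name": "step_arm", "arguments": {
  "plan": [
    {"ax":0,"ay":0,"az":0,"x":0,"y":-0.007,"z":0,"fingers":0.4},
    {"ax":0,"ay":0,"az":0,"x":0,"y":-0.007,"z":0,"fingers":0.42},
    {"ax":0,"ay":0,"az":0,"x":0,"y":-0.007,"z":-0.02,"fingers":0.42},
    {"ax":0,"ay":0,"az":0,"x":0,"y":-0.007,"z":-0.045,"fingers":0.42},
    {"ax":0,"ay":0,"az":0,"x":0,"y":-0.007,"z":-0.07,"fingers":0.42},
    {"ax":0,"ay":0,"az":0,"x":0,"y":-0.007,"z":-0.07,"fingers":0.42}
  ]
}}

```text
time_s: 24.9
eef_pos: [0.5291, -0.3431, 0.2147]
eef_rot: [[0.254, -0.9, 0.353], [-0.907, -0.349, -0.237], [0.337, -0.26, -0.905]]
ft_force: [0.5, 0.1, -0.0]
gripper_width: 0.036
```

```bash
python3 j.py
python3 - <<'E'
from search import *
# plan: view pose from radius ~120 higher, flip 0 for bottle check
for f,r,z in((-.55,95,90),(-.55,140,100),(-.3,150,100)):
    P,R=cp(r*np.cos(f),r*np.sin(f),z),toolR(f+np.pi); q=go(q0,P,R,n=12); print(f,r,z,q.round(0),np.linalg.norm(err(q,P,R)).round(4),delta(P,R))
t,s=snap('top','t14'); a,_=snap('scene','s14')
def art(e,u,v,w,h):
    g=cv2.cvtColor(e['frame'],cv2.COLOR_RGB2GRAY)[v:v+h,u:u+w]; g=cv2.resize(g,(w,h//2),interpolation=cv2.INTER_AREA)
    for i,r in enumerate(g): print('%3d'%(v+2*i),''.join(' .:-=+*#%@'[min(9,int(x)*10//256)] for x in r))
print('scene exp',[np.round(proj(a,s,cp(0,0,z))) for z in(0,50,78,120)]); art(a,285,195,80,70)
print('top exp',[np.round(proj(t,s,cp(0,0,z))) for z in(0,50,78,120)]); art(t,300,205,60,50)
E
```

```text
24.9 [ -35.8244   20.0967   77.3112  114.0249  -33.4848   39.56   -103.1686] world [ 0.5291 -0.3431  0.2147] chuck [ 82.0169 -50.4076  60.3423] phi -0.5510859640274386 ftc [ 0.2993  0.3219 -0.143 ] 0.03604912078177931
-0.55 95 90 [ -43.   17.   83.  113.  -28.   42. -102.] 0.0106 (array([-0.005, -0.   , -0.101]), array([-0.0013, -0.0001, -0.0297]))
-0.55 140 100 [ -34.   18.   79.  108.  -29.   46. -100.] 0.0 (array([-0.005, -0.   , -0.101]), array([ 0.0435, -0.0047, -0.0396]))
-0.3 150 100 [-32.  19.  73. 104. -26.  47. -91.] 0.0 (array([-0.005, -0.001, -0.351]), array([ 0.0451, -0.0421, -0.0394]))
scene exp [array([331., 248.]), array([322., 234.]), array([317., 225.]), array([309., 212.])]
195 :::...............:--------::-----==++***=..::::............... ......    :=****
197 :.::...:..........:------:-----=======+**+-.:--::.....................  .::=++++
199 ::::..............:----------======++==+**+-:---:... ................. ..:-==+++
201 ::::..............:-------=========++====++=----::..      .........  .   .:-=++*
203 +==-::.::..:::....:-----================+**+---::::...
[... 3594 characters left out ...]
:::---==================---:::---===----:::::-----
235 ......::::---====================--:::------=====----:------
237 ...:::----====================--:::-----------======--------
239 ::::----====================--::---------------======-------
241 ::---=====================--:---=====------------=====------
243 --=====================------==========-----------=====-----
245 ====================-----===============-----------=======--
247 ==================--:--==================------------======-
249 ===============-----======================------------======
251 ============-----===========================-----------=====
253 ==========-----======+=======================------------===
```

Run:
```python
from search import *
q=q0
for P,R in ((cp(140*np.cos(.6),-140*np.sin(.6),110),toolR(-.55+np.pi)),([.62,-.1,.36],Rt(-2.6,.45)),([.55,.08,.41],Rt(-2.11,.3))):
    print(np.round(P,3),delta(P,R)); q=go(q,P,R,n=12); print(q.round(0),np.linalg.norm(err(q,P,R)).round(4))
```

```text
[ 0.521 -0.372  0.274] (array([-0.002,  0.002, -0.1  ]), array([ 0.0458,  0.0018, -0.0517]))
[ -36.   17.   81.  108.  -28.   46. -100.] 0.0
[ 0.62 -0.1   0.36] (array([-0.003,  0.015, -1.191]), array([-0.1468, -0.2049, -0.159 ]))
[-75.   5.  77. 100.  10.  57. -96.] 0.0
[0.55 0.08 0.41] (array([ 0.025, -0.151, -1.678]), array([-0.3112, -0.2176, -0.2712]))
[-92.  -2.  68.  94.  17.  78. -91.] 0.0
```

Emit:
{"name": "step_arm", "arguments": {
  "plan": [
    {"ax":0,"ay":0,"az":-0.05,"x":0.023,"y":0.001,"z":-0.026,"fingers":0.42},
    {"ax":0,"ay":0,"az":-0.1,"x":0.046,"y":0.002,"z":-0.052,"fingers":0.42},
    {"ax":0,"ay":0,"az":-0.2,"x":0.03,"y":-0.018,"z":-0.08,"fingers":0.42},
    {"ax":0,"ay":0,"az":-0.32,"x":0.01,"y":-0.04,"z":-0.1,"fingers":0.42},
    {"ax":0,"ay":0,"az":-0.45,"x":-0.015,"y":-0.07,"z":-0.115,"fingers":0.42},
    {"ax":0,"ay":0,"az":-0.58,"x":-0.04,"y":-0.1,"z":-0.125,"fingers":0.42},
    {"ax":0,"ay":0,"az":-0.71,"x":-0.065,"y":-0.125,"z":-0.135,"fingers":0.42},
    {"ax":0,"ay":0.005,"az":-0.84,"x":-0.09,"y":-0.15,"z":-0.145,"fingers":0.42},
    {"ax":0,"ay":0.01,"az":-0.97,"x":-0.115,"y":-0.175,"z":-0.152,"fingers":0.42},
    {"ax":0,"ay":0.015,"az":-1.09,"x":-0.135,"y":-0.195,"z":-0.159,"fingers":0.42},
    {"ax":0,"ay":0.015,"az":-1.19,"x":-0.147,"y":-0.205,"z":-0.159,"fingers":0.42},
    {"ax":0,"ay":0.015,"az":-1.19,"x":-0.147,"y":-0.205,"z":-0.159,"fingers":0.42}
  ]
}}

```text
time_s: 26.2
eef_pos: [0.6208, -0.0967, 0.3585]
eef_rot: [[0.928, -0.096, 0.359], [-0.005, -0.97, -0.244], [0.372, 0.225, -0.901]]
ft_force: [-0.5, -0.6, -0.6]
gripper_width: 0.0357
```

```bash
python3 j.py
python3 - <<'E'
from search import *
t,s=snap('top','t15'); a,_=snap('scene','s15'); d,_=snap('wrist','w15')
def art(e,u,v,w,h):
    g=cv2.cvtColor(e['frame'],cv2.COLOR_RGB2GRAY)[v:v+h,u:u+w]; g=cv2.resize(g,(w,h//2),interpolation=cv2.INTER_AREA)
    for i,r in enumerate(g): print('%3d'%(v+2*i),''.join(' .:-=+*#%@'[min(9,int(x)*10//256)] for x in r))
print('top exp',[np.round(proj(t,s,cp(0,0,z)),1) for z in(0,50,78,120)]); art(t,295,175,95,80)
for sv in(.9,1.,1.1): q=.6-sv; print(sv,[np.round(proj(t,s,cp(95*np.cos(q),95*np.sin(q),z)),1) for z in(-4,22,48)])
b,_=load('s0')
# moved things check: difference to the start in the scene view away from robot, bottle, mixer
for n0,e in(('s0',a),('t0',t)):
    b,_=load(n0); df=(np.abs(b['frame'].astype(int)-e['frame']).max(2)>60).astype(np.uint8)
    df=cv2.morphologyEx(df,cv2.MORPH_OPEN,np.ones((3,3))); k,l,st,ce=cv2.connectedComponentsWithStats(df); print(n0,[(x[:4].tolist(),int(x[4])) for x in st[1:] if x[4]>25])
print('wrist bottle exp',[np.round(proj(d,s,cp(0,0,z)),0) for z in(0,120)])
E
```

```text
26.2 [-64.5222   3.1279  63.7686 100.1803  14.0032  57.8874 -99.6791] world [ 0.6208 -0.0967  0.3585] chuck [ 85.6786 204.8682 217.3724] phi 1.174687955740202 ftc [-0.3375 -0.7487 -0.4709] 0.03574381768192191
top exp [array([334. , 224.5]), array([328.3, 229.9]), array([324.9, 233.1]), array([319.3, 238.3])]
175 --------=======================+**###***+++****************************************************
177 ==============================+**#######****++*************************************************
179 =============================++++++****####***+++**********************************************
181 ============================+++++++++++++********+++*******************************************
183 ==========================++++++++++++++++++++++++++++++***************************************
185 =========================++******++++++===========++===++++************************************
187 =========================+++++**++++++++=========++++++====++++********************************
189 =======================+++++++++=====++++++++++===+++++++====+++++********************
[... 3962 characters left out ...]
[313, 233, 12, 8], 54), ([322, 246, 10, 10], 63), ([34, 255, 7, 14], 48), ([5, 256, 12, 16], 108)]
t0 [([73, 114, 15, 11], 93), ([0, 117, 114, 75], 3134), ([113, 121, 100, 64], 3263), ([223, 136, 9, 20], 135), ([13, 138, 23, 23], 316), ([0, 140, 12, 19], 166), ([36, 141, 19, 23], 296), ([0, 166, 35, 22], 475), ([35, 167, 28, 24], 442), ([6, 193, 25, 22], 314), ([31, 193, 32, 26], 485), ([363, 193, 10, 9], 54), ([0, 194, 7, 16], 88), ([367, 199, 10, 10], 62), ([324, 219, 16, 21], 218), ([0, 221, 25, 21], 361), ([0, 250, 81, 17], 1063), ([73, 273, 11, 19], 117), ([0, 275, 43, 17], 288), ([34, 275, 9, 5], 31), ([66, 294, 15, 25], 281)]
wrist bottle exp [array([428., 369.]), array([470., 448.])]
```

Run:
```python
from search import *
d,s0=load('w15'); R=np.array(s0['eef_rot'])
for P in ([.46,-.1,.36],[.43,-.08,.33],[.45,-.06,.30],[.50,-.08,.36]):
    s=dict(s0,eef_pos=np.array(P)); q=go(q0,P,R,n=12)
    C0=-RT(d,s)[0].T@RT(d,s)[1]; v=cp(0,0,120)-C0; print(P,q.round(0),np.linalg.norm(err(q,P,R)).round(4),[np.round(proj(d,s,cp(0,0,z))) for z in(0,60,120)],'ang',np.degrees(np.arccos(-v@chuck()[1][:,2]/np.linalg.norm(v))),delta(P,R))
```

```text
[0.46, -0.1, 0.36] [ -60.  -26.   36.  116.   39.   75. -125.] 0.0 [array([408., 231.]), array([422., 243.]), array([441., 259.])] ang 24.73579176924836 (array([-0.   , -0.   , -0.001]), array([-0.1476,  0.0143, -0.0585]))
[0.43, -0.08, 0.33] [ -60.  -28.   32.  121.   39.   74. -131.] 0.0001 [array([432., 200.]), array([451., 207.]), array([476., 218.])] ang 25.560230001547524 (array([-0.   , -0.   , -0.001]), array([-0.1869, -0.0086, -0.0471]))
[0.45, -0.06, 0.3] [ -62.  -24.   35.  123.   39.   69. -133.] 0.0 [array([466., 210.]), array([492., 220.]), array([528., 234.])] ang 32.236072942630706 (array([-0.   , -0.   , -0.001]), array([-0.1799, -0.0368, -0.0179]))
[0.5, -0.08, 0.36] [ -63.  -20.   41.  112.   37.   71. -124.] 0.0 [array([427., 263.]), array([444., 279.]), array([467., 301.])] ang 31.31918383612663 (array([-0.   , -0.   , -0.001]), array([-0.1108, -0.0093, -0.0491]))
```

Emit:
{"name": "step_arm", "arguments": {
  "plan": [
    {"ax":0,"ay":0,"az":0,"x":-0.045,"y":-0.009,"z":-0.005,"fingers":0.42},
    {"ax":0,"ay":0,"az":0,"x":-0.09,"y":-0.018,"z":-0.01,"fingers":0.42},
    {"ax":0,"ay":0,"az":0,"x":-0.135,"y":-0.027,"z":-0.014,"fingers":0.42},
    {"ax":0,"ay":0,"az":0,"x":-0.18,"y":-0.037,"z":-0.018,"fingers":0.42},
    {"ax":0,"ay":0,"az":0,"x":-0.18,"y":-0.037,"z":-0.018,"fingers":0.42},
    {"ax":0,"ay":0,"az":0,"x":-0.18,"y":-0.037,"z":-0.018,"fingers":0.42}
  ]
}}

```text
time_s: 26.95
eef_pos: [0.45, -0.0599, 0.3]
eef_rot: [[0.927, -0.103, 0.36], [-0.013, -0.97, -0.244], [0.374, 0.221, -0.901]]
ft_force: [0.3, -1.0, 0.5]
gripper_width: 0.0357
```

```bash
python3 j.py
python3 - <<'E'
from search import *
d,s=snap('wrist','w16')
for dz in(0,6): print(dz,'caprim u range at z=120:',np.round([proj(d,s,cp(11*np.cos(k),11*np.sin(k),120+dz)) for k in np.arange(0,6.2,1.05)]).tolist(),'shoulder78',np.round(proj(d,s,cp(0,0,78+dz))))
for z in(0,50,78,120): print(z,[np.round(proj(d,s,cp(23.2*np.cos(k),23.2*np.sin(k),z))).tolist() for k in (0,1.57,3.14,4.71)])
c=proj(d,s,cp(0,0,80)); u,v=int(c[0])-75,int(c[1])-70
g=cv2.cvtColor(d['frame'],cv2.COLOR_RGB2GRAY)[v:v+140,u:u+160]; print(u,v); g=cv2.resize(g,(160,70),interpolation=cv2.INTER_AREA)
for i,r in enumerate(g): print('%3d'%(v+2*i),''.join(' .:-=+*#%@'[min(9,max(0,(int(x)-60)*10//190))] for x in r))
E
```

```text
26.95 [ -64.5849  -25.0363   36.7082  122.6131   40.3387   69.9034 -134.2364] world [ 0.45   -0.0599  0.3   ] chuck [-85.7521 139.0134 232.6767] phi 2.12352201665376 ftc [ 0.8864 -0.6647  0.0908] 0.035672955171845246
0 caprim u range at z=120: [[538.0, 222.0], [523.0, 222.0], [514.0, 234.0], [520.0, 246.0], [534.0, 246.0], [543.0, 234.0]] shoulder78 [502. 224.]
6 caprim u range at z=120: [[542.0, 223.0], [528.0, 223.0], [519.0, 236.0], [524.0, 248.0], [539.0, 248.0], [548.0, 236.0]] shoulder78 [505. 225.]
0 [[480.0, 192.0], [449.0, 199.0], [454.0, 229.0], [484.0, 221.0]]
50 [[503.0, 197.0], [468.0, 206.0], [473.0, 239.0], [507.0, 231.0]]
78 [[518.0, 201.0], [481.0, 211.0], [486.0, 246.0], [523.0, 237.0]]
120 [[548.0, 208.0], [505.0, 219.0], [510.0, 259.0], [552.0, 249.0]]
428 154
154 ============:....                       .                   .:=--=======+***************************+ ::....::-=--=:                                      ::....
156 ========--:              . ....                                   :=======+*************************=.   .:--:...                           
[... 10540 characters left out ...]
******************+++-:..::::-=+#%%%%%%%
286 +++=---:=+=+=:        .=+++++++++++++++++++++++++++++++++++++++++++++++++++++++++++++++++++++++--------           -#***************************+-::::-=+**%%%%%%
288 +++++++++++++++=-.   :=+++++++++++++++++++++++++++++++++++++++++++++++++++++++++++*****++++++==-----=-.           =#***************************+++++===----==++*
290 +++++++++++++++++++++++++++++++++++++++++++++++++++++++++++++++++++++++++++++++++******+++++++--------           .+#*****************************+++++++++++===-
292 ++++++++++++++++++++++++++++++++++++++++++++++++++++++++++++++++++++++++++++++++++******++++++:-----=-           :#*******************************++++++++++++++
```

In the wrist view the cap's rim spans rows 219–247 with its right edge at column 543. That is where a bottle seated on the axis should appear (221–247 and 543; 548 if it sat 6 mm high). I'm handing in.

```bash
python3 -c "
from plant import arm; print(arm.job_done())"
```

```text
the job is handed in; nothing more can be done
None
```

The bottle is in the chuck with its base on the seat, the lever is turned to about 1.05 rad, and the job is handed in. It took about 27 s of robot time. No verdict was reported, and I could not read the pad forces, so the firm grip is inferred from the lever angle (0.85 rad is enough) and the roughly 8 N it took to turn.

**What I did:**
- I swept the lever open to about 0.17 rad.
- I lifted the bottle from above and let it slide the last 6 mm or so onto the seat.
- I turned the lever clockwise until the jaws gripped, then withdrew the arm.

**Last checks:**
- **Bottle:** in the closing wrist view the cap's rim is within about 2 pixels of where a bottle seated on the chuck's axis should appear. The top view put the cap about 2 pixels (4 mm) off, which is still within tolerance.
- **Lever:** both the wrist and top views put it at about 1.05 rad.
- **Other things:** comparing start and end pictures showed no change away from the arm, the bottle, the mixer and the shaker, whose own contents had shifted in the picture.
- **Robot:** the wrist force was near zero, and the arm is clear of everything.

**What went wrong on the way:**
- **Fingertip position:** the real fingertips sit about 35 mm behind the stated tool point. The first three grasp attempts landed on the shoulder or the top of the cap before I corrected for this.
- **Opening short of the stop:** because of the same offset, the opening push stopped short of fully open. It was still well below the 0.5 rad needed.
- **Joint limits:** joints 2 and 3 ran into their limits while lowering the bottle. I worked out the arm's geometry from recorded poses and steered away before turning the lever.
- **Pictures:** I reached the 12-picture limit, so the later checks used printed pixel values instead of viewed images.

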